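Lay out old furniture hardware on the spray tray and give it a squirt of rust protector

ROBOT

A 6-joint arm with a two-finger parallel gripper is mounted at the origin on the work surface. World frame = base frame: x ahead of the robot, y to its left, z up, the work surface at z = 0. Lengths are in m, angles in degrees, forces in N, time in s.
With the tool pointing down it reaches from about 0.35 to 0.875 m from the base axis. Payload 4.2 kg.
Tool frame: the origin (TCP) lies on the centre line of the jaws, within the pads' length; the fingertips stand 19 mm ahead of it and the grasp point (between the pads) is the TCP; x points along the fingers, y is the direction in which the jaws open and shut, and the axes are right-handed (so a half turn about x gives the same grasp; the last joint's range is limited). The gripper opens to 87 mm and grips with 3 to 60 N. Pads are 19 mm wide; open, the fingers measure 117 mm over their backs; the gripper's body (75 mm by 190 mm) begins 51 mm behind the grasp point.
Start: joints at [-55.428, 22.042, 0.453, 0, -68.411, -14.817], TCP at [0.211, -0.588, 0.242] pointing down, gripper open.
Joint ranges: [-179.83, 179.83], [-69.29, 118.12], [-61.27, 80.66], [-181.25, 117.63], [-171.15, -9.14], [-177.46, 177.46]. Speed limits (degrees/s): [159.86, 159.86, 180, 180, 180, 180].

INTERFACE

Orientations are given as a 3x3 rotation matrix whose columns are the frame's x, y, z axes.
In Python, from station import r, viewer, job, spotter gives the robot as it stands.
- The arm moves only by the tool play_rows, never from a script. Its argument "commands" is a list of rows, each an object of numbers: "fingers": the gripper command: -1 is fully open, 1 is shut, values between are in proportion; "tx", "ty", "tz": the shift along the tool's x, y, z normalised to -1 to 1, where 1 is 750 mm; "ax", "ay", "az": the turn, a rotation vector about the tool's x, y, z normalised to -1 to 1, where 1 is pi rad. In form: [{"fingers": .., "tx": .., "ty": .., "tz": .., "ax": .., "ay": .., "az": ..}, ...]. A call has 1 to 5 rows; each row is the pose to reach, as a shift and turn from the pose commanded when the call began, along the tool's axes at that moment, turning the shorter way round; what a row does not reach only later rows make up. A row lasts 1/12 s, in which the tool goes at most 41.7 mm and 7.16 degrees, less where a joint would pass 70% of its speed; a pose out of reach is approached as far as the arm can. A call with a number of a shift or a turn outside -1 to 1 is refused whole. A call with a gripper value outside its range is refused whole. The fingers move at their own pace and stop on an object; the grip force is fixed at half the most. Time passes only in rows, so rows that repeat a pose let the fingers close. It gives the time, the measured TCP pose, the force and the opening at its end, in the units of the state.
- r.sense(): the state, without advancing time (a new reading comes with each control period).
- viewer.capture(name): name is "scene" or "top" or "wrist"; returns a dict with "image" (400x640x3 uint8, red, green, blue), "fx", "fy", "cx", "cy" (pixels), "R" (3x3) and "t" (3): a world point X has camera coordinates R X + t; the wrist camera has in their place "mount" (4x4, takes a point from camera to tool coordinates, whose origin is the TCP and whose axes are the tool frame's). Camera axes: x right, y down, z forward; pixel columns grow to the right and rows downward; lengths in m; the calibration is good to about 2 mm. A picture is of the moment at which its call begins: read the wrist's pose just before it. There is no depth.
- job.finish_job(): hands the job in, once; it reports no verdict.
Trained networks look in a picture, given as the dict that the camera call returned (one of the last four; its "shot" number tells which), for a name from the list of things; names that differ only in an ending like _2 or _b are one class to them, and where a whole thing is asked for, a point or a joint stands for the part that bears it (a point fixed in the world has none). Each returns a list of dicts, best first, with "score" (0 to 1); they miss things now and then, are a little off and sometimes report something else, mostly with a low value. They report only what shows in the picture. A call takes as long as a camera call.
- spotter.find_in(name, picture): "uv" ([column, row] in pixels, amid what is visible of it).
- spotter.silhouettes(name, picture): "region" (400x640 bool, what is visible of it) and "uv" ([column, row] in pixels, amid what is visible of it).
The state is a dict: "time_s": time; "joints": joint angles; "joint_velocities": joint speeds; "effort": joint torques, N m; "tcp_pos": TCP position; "ee_rot": TCP orientation; "wrist_force": force on the tool from outside, world axes, zero at the start; "moment": the same for the moment, N m; "gripper_width": opening from 0.0 (shut) to 1.0 (fully open).
Only numpy, scipy, OpenCV 4.12 (cv2) and the standard library are available. Lean on these libraries where they do the work, as an engineer would, in place of code of your own. Each camera call takes 0.05 s, during which the arm holds its last target. There are 200 camera calls.

TASK

Clear the round tin off the layout tray and stand it on the middle of the cork mat, then set every piece of hardware that is lying on the table squarely on its own outline on the tray, the right way round where the drawing shows it and in the posture it already has. Once they all lie there, press the spray can's nozzle right down for a moment and let it spring back up. At the end every piece must still be on its outline; leave the rest of the clutter where it is.

Things in the scene. Friction and masses are not known exactly. Their poses are not given: they have to be found in the camera images.
- tray: flat white layout tray, 250 x 345 mm, floor 4 mm thick, lip 9 mm high all round (both from the table), fixed; outlines of six pieces of hardware drawn on it in black. Origin: centre of its underside; its x runs along the short side away from the robot, y along the long side to the left, z up; yaw within 7 degrees. The spots are given with the pieces, in mm in this frame
- tin: small round metal tin with paper band, 58 mm diameter, 62 mm high, about 0.25 kg, standing somewhere on the tray at the start; origin: centre of its underside
- mat: square cork mat, 90 x 90 mm, 4 mm thick, fixed to the table; origin: centre of its underside
- pull: steel bar pull handle standing on its two feet (bar up): bar 12 mm diameter, 124 mm long along its x, axis 32 mm above the underside; feet at x = +-48 mm, each on a 24 mm disc 5 mm high. Grip the bar at the middle, closing across y. Origin: centre of its underside. May be absent. Spot: tray (0, -128), two circles and a long bar; its x along the tray's x, either way
- bolt: steel barrel bolt on its back plate, 90 (x) x 36 (y) x 4 mm; in its middle a guide 58 (x) x 20 (y) mm, top 24 mm up; 12 mm rod at height 14 mm out to x = +-65 mm; 12 mm thumb stud on the guide at x = -20 mm, top at 33 mm. Grip the guide, closing across y, fingertips above the plate. Origin: centre of the underside. May be absent. Spot: tray (0, 128), its +x along tray +x (see the drawn stub)
- bolt_end (a point): end of the bolt's rod away from the thumb stud (65 mm from the origin along +x, at the underside's height); belongs at tray (65, 128)
- castor: steel castor lying wheel up on its mounting plate: plate 64 (x) x 52 (y) x 4 mm, two fork cheeks, 30 mm over their outsides (y), 30 mm long (x), up to 47 mm; rubber wheel on an axle along y, top at 62 mm. Grip the cheeks, closing across y. Origin: centre of the plate's underside. May be absent. Spot: tray (-60, 46), rectangle with a small one inside; its x along the tray's x, either way
- knob: round brass door knob standing on its rose: rose 56 mm diameter, 6 mm high; thin neck; head 44 mm diameter at 35 to 47 mm height, top at 55 mm. Grip the head. Origin: centre of the rose's underside. May be absent. Spot: tray (60, 46), two concentric circles; any yaw
- bracket: steel angle bracket standing on its base leg: base 56 (x) x 40 (y) x 5 mm, upright leg 8 mm thick (x from -28 to -20 mm), 40 mm wide, 56 mm high at the base's -x end. Grip the upright leg, closing across x, fingertips above the base. Origin: centre of the base's underside. May be absent. Spot: tray (-60, -46), its +x along tray +y, upright leg on the narrow strip at the outline's -y end
- bracket_end (a point): foot of the bracket's upright leg (26 mm from the origin along the bracket's -x); belongs at tray (-60, -72)
- padlock: padlock lying flat: brass body 44 x 44 mm, 22 mm high, from x = -44 to 0 mm; steel shackle on its +x side out to x = +42 mm, 41 mm wide, at about 11 mm height. Grip the body at x = -22 mm closing across y. Origin: on the underside, at the middle of the body's edge where the shackle enters. May be absent. Spot: tray (60, -46), its +x along tray +x, shackle away from the robot
- padlock_end (a point): bow of the padlock's shackle (35 mm from the origin along +x); belongs at tray (95, -46)
- nozzle_top (a point): centre of the top of the round white nozzle (25 mm diameter) of a grey spray can, 54 mm diameter, clamped upright in a wooden block (75 x 100 x 20 mm) fixed beyond the tray's far edge; 185 mm above the table when up; moves down with it
- nozzle (a joint): how far the sprung nozzle is pressed down: 0 up, 0.006 m fully down; it starts to give at about 2.5 N and is fully down at about 5.5 N, and springs back when let go
- jar: glass jar with lid, 46 mm diameter, 55 mm high, among the hardware; not part of the job
- pot: terracotta pot, 90 mm diameter, 90 mm high, far right; not part of the job
- tape: roll of tape lying flat, 90 mm diameter, 25 mm high, near left; not part of the job
- offcut: wooden offcut 60 x 100 x 30 mm, near right; not part of the job

How it is judged:
By the outcome, as a careful person would: the job done as asked, in the order asked, and still so for the second after the job is handed in, with the robot touching nothing.
Of pull, bolt, castor, knob, bracket, padlock only 4 to 6 are there at a start; the rules pass over those that are not, and their reading is None.
At some moment in a run one of bolt, castor, knob may be knocked a few centimetres aside while the robot is not near it.
It also fails if it takes over 210 s, if anything falls off the work surface, if the arm or the gripper's body presses on something with over 40 N, if the wrist force passes 120 N, or if a joint passes its speed limit or range.

## Working session

There is one attempt and no reset: what is moved stays moved. The work goes in short steps, Python scripts to look and compute and a tool call to move; the robot and the scene stay as the last step left them, time stands still between calls to the robot, and variables do not carry over. Pictures are saved under pics/ and viewed, about 12 in all and at most 16, crops included, and the job is handed in when it is done.

Besides the shell and the picture viewer there is one more tool, called in YAML: its name, and indented under it one key for each argument. play_rows: Moves the arm, as the interface text tells. Its arguments: {"type":"object","properties":{"commands":{"type":"array"}},"required":["commands"]}

```bash
ls; mkdir -p pics; cat > h.py <<'E'
import numpy as np, cv2
from station import r, viewer, job, spotter
def shot(name, fn=None):
    s=r.sense(); p=viewer.capture(name)
    if name=='wrist':
        M=np.array(p['mount']); T=np.eye(4); T[:3,:3]=s['ee_rot']; T[:3,3]=s['tcp_pos']
        W=np.linalg.inv(T@M); p['R']=W[:3,:3]; p['t']=W[:3,3]
    p['R']=np.array(p['R']); p['t']=np.array(p['t'])
    if fn: cv2.imwrite(fn, cv2.cvtColor(p['image'],cv2.COLOR_RGB2BGR))
    return p
def ray(p,uv,z):
    d=np.array([(uv[0]-p['cx'])/p['fx'],(uv[1]-p['cy'])/p['fy'],1.])
    C=-p['R'].T@p['t']; d=p['R'].T@d
    return C+d*(z-C[2])/d[2]
def proj(p,X):
    c=(p['R']@np.atleast_2d(X).T).T+p['t']
    return np.c_[p['fx']*c[:,0]/c[:,2]+p['cx'],p['fy']*c[:,1]/c[:,2]+p['cy']]
E
python3 - <<'E'
from h import *
s=r.sense(); print(s['tcp_pos'],np.round(s['ee_rot'],3),s['time_s'])
a=shot('top','pics/top.png'); b=shot('scene','pics/scene.png')
for n,p in (('top',a),('scene',b)):
    print(n,'C',np.round(-p['R'].T@p['t'],3),p['fx'],np.round(p['R'],2).tolist())
    for k in 'tray tin mat pull bolt castor knob bracket padlock nozzle jar pot tape offcut'.split():
        f=spotter.find_in(k,p); print(k,[(np.round(x['uv']).astype(int).tolist(),round(x['score'],2),np.round(ray(p,x['uv'],0.0)[:2],3).tolist()) for x in f[:2]])
E
```

```text
pics
[ 0.21109506 -0.58765617  0.24046161] [[-0.001 -0.338  0.941]
 [ 0.002  0.941  0.338]
 [-1.     0.002 -0.   ]] 0.0
top C [ 0.384 -0.013  1.329] 486.8345872922216 [[0.02, -1.0, 0.01], [-1.0, -0.02, -0.08], [0.08, -0.01, -1.0]]
tray [([210, 168], 0.72, [0.569, 0.286]), ([310, 199], 0.58, [0.492, 0.009])]
tin [([296, 175], 0.8, [0.557, 0.048])]
mat [([175, 169], 0.69, [0.565, 0.383])]
pull [([160, 221], 0.62, [0.423, 0.415])]
bolt []
castor [([202, 284], 0.66, [0.254, 0.294]), ([294, 172], 0.57, [0.564, 0.055])]
knob [([409, 223], 0.89, [0.431, -0.263])]
bracket [([460, 227], 0.88, [0.422, -0.403])]
padlock [([204, 222], 0.93, [0.421, 0.296])]
nozzle [([299, 115], 0.42, [0.723, 0.045])]
jar [([212, 172], 0.72, [0.559, 0.281])]
pot []
tape [([209, 287], 0.76, [0.248, 0.276])]
offcut [([427, 291], 0.79, [0.25, -0.313]), ([203, 221], 0.68, [0.425, 0.298])]
scene C [ 1.009 -1.002  1.128] 480.2586856712409 [[0.89, 0.45, -0.01], [0.3, -0.6, -0.74], [-0.34, 0.66, -0.67]]
tray [([320, 234], 0.79, [0.494, -0.018])]
tin [([343, 214], 0.67, [0.522, 0.1])]
mat [([385, 171], 0.76, [0.563, 0.389])]
pull [([356, 154], 0.61, [0.418, 0.441])]
bolt [([386, 170], 0.48, [0.563, 0.394]), ([339, 172], 0.46, [0.409, 0.305])]
castor [([234, 312], 0.7, [0.414, -0.401]), ([353, 153], 0.51, [0.407, 0.439])]
knob [([264, 275], 0.55, [0.419, -0.25])]
bracket [([340, 172], 0.73, [0.413, 0.307]), ([236, 313], 0.58, [0.422, -0.403])]
padlock [([339, 172], 0.43, [0.407, 0.306])]
nozzle [([384, 196], 0.51, [0.612, 0.254])]
jar [([373, 181], 0.56, [0.543, 0.312])]
pot [([360, 290], 0.8, [0.704, -0.173])]
tape [([302, 171], 0.76, [0.28, 0.248])]
offcut [([207, 264], 0.91, [0.239, -0.292])]
```

```bash
python3 - <<'E'
import cv2
a=cv2.imread('pics/top.png')
c=cv2.resize(a[90:310,120:520],None,fx=2,fy=2,interpolation=cv2.INTER_CUBIC); cv2.imwrite('pics/topc.png',c)
E
```

```text
(no output)
```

View pics/topc.png

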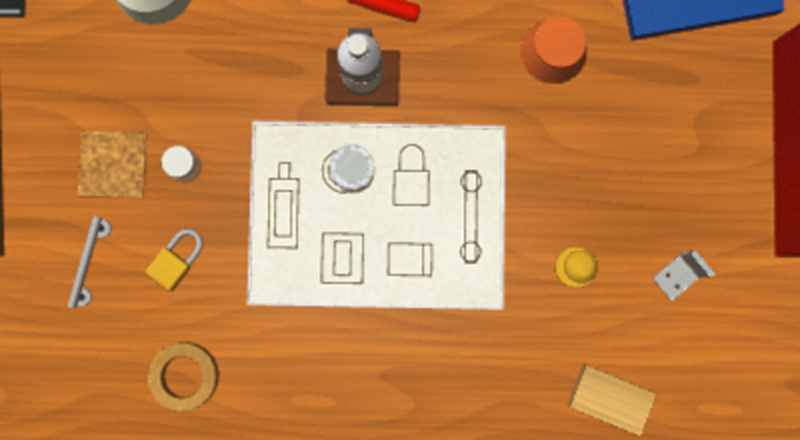

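View pics/scene.png

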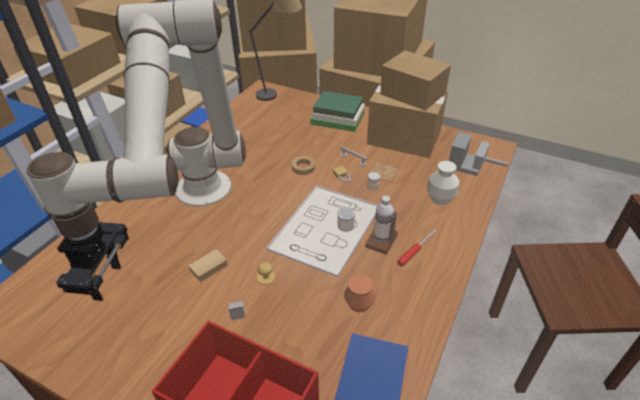

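The top view shows four pieces. In crop pixels (2x, offset 120,90) they are the pull (88,262), padlock (175,260), knob (577,267) and bracket (683,273). The bolt and castor are absent. The tin is at (351,170), partly over the knob outline, with the mat at (113,164), the jar at (180,162) and the nozzle at (358,45). The scene view agrees.

```bash
python3 - <<'E'
from h import *
p=shot('top'); im=p['image'].astype(int)
m=((im.min(2)>150)&(im.max(2)-im.min(2)<50)).astype(np.uint8)
m=cv2.morphologyEx(m,cv2.MORPH_CLOSE,np.ones((9,9)))
n,l,st,c=cv2.connectedComponentsWithStats(m); 
i=l[215,330]; print(st[i])
cn=max(cv2.findContours((l==i).astype(np.uint8),0,1)[0],key=cv2.contourArea)[:,0,:].astype(float)
W=np.array([ray(p,u,0.009)[:2] for u in cn])
(ctr,sz,ang)=cv2.minAreaRect((W*1000).astype(np.float32)); print('tray',ctr,sz,ang)
for k in ['tin','mat','pull','knob','bracket','padlock','nozzle','jar']:
    for x in spotter.silhouettes(k,p)[:2]:
        rg=x['region'].astype(np.uint8); ys,xs=np.nonzero(rg)
        if len(xs)<10: continue
        Wp=np.array([ray(p,(a,b),0.0)[:2] for a,b in zip(xs,ys)])*1000
        q=cv2.minAreaRect(Wp.astype(np.float32))
        print(k,round(x['score'],2),len(xs),np.round(Wp.mean(0)),np.round(q[0]),np.round(q[1]),round(q[2]))
w=shot('wrist'); print(np.round(w['mount'],3).tolist(),w['fx'])
E
```

```text
[  244   151   128    94 11605]
tray (495.97943115234375, 14.679122924804688) (249.45602416992188, 344.9856872558594) 0.13203251361846924
tin 0.56 851 [ 253. -308.] [ 254. -308.] [106.  59.] 69
tin 0.49 706 [272. 273.] [272. 271.] [93. 94.] 29
mat 0.59 1083 [558. 380.] [557. 380.] [91. 90.] 1
pull 0.75 232 [427. 407.] [423. 405.] [ 26. 121.] 76
knob 0.62 351 [ 431. -258.] [ 431. -260.] [55. 55.] 0
knob 0.17 415 [426. 291.] [433. 287.] [49. 87.] 55
bracket 0.76 390 [ 425. -403.] [ 425. -403.] [45. 73.] 34
padlock 0.9 381 [426. 292.] [432. 286.] [47. 86.] 52
jar 0.67 247 [560. 285.] [560. 286.] [52. 42.] 65
[[-0.0, -0.239, 0.971, -0.142], [1.0, 0.0, 0.0, 0.001], [-0.0, 0.971, 0.239, -0.066], [0.0, 0.0, 0.0, 1.0]] 292.1360074373837
```

play_rows:
  commands:
    - {"ax": 0.022,"fingers": -1,"tx": 0,"ty": 0,"tz": 0,"ay": 0,"az": 0}
    - {"ax": 0.055,"fingers": -1,"tx": 0,"ty": 0,"tz": 0,"ay": 0,"az": 0}
    - {"ax": 0.09,"fingers": -1,"tx": 0,"ty": 0,"tz": 0,"ay": 0,"az": 0}
    - {"ax": 0.11,"fingers": -1,"tx": 0,"ty": 0,"tz": 0,"ay": 0,"az": 0}
    - {"ax": 0.11,"fingers": -1,"tx": 0,"ty": 0,"tz": 0,"ay": 0,"az": 0}

```text
time_s: 2.42
tcp_pos: [0.2113, -0.5882, 0.2416]
ee_rot: [[0.0, 0.002, 1.0], [0.0, 1.0, -0.002], [-1.0, 0.0, 0.0]]
wrist_force: [0.6, -0.5, -0.3]
gripper_width: 1.0
```

play_rows:
  commands:
    - {"ax": 0,"fingers": -1,"tx": 0,"ty": 0.24,"tz": 0.09,"ay": 0,"az": 0}
    - {"ax": 0,"fingers": -1,"tx": 0,"ty": 0.24,"tz": 0.09,"ay": 0,"az": 0}
    - {"ax": 0,"fingers": -1,"tx": 0,"ty": 0.24,"tz": 0.09,"ay": 0,"az": 0}
    - {"ax": 0,"fingers": -1,"tx": 0,"ty": 0.24,"tz": 0.09,"ay": 0,"az": 0}
    - {"ax": 0,"fingers": -1,"tx": 0,"ty": 0.24,"tz": 0.09,"ay": 0,"az": 0}

```text
time_s: 2.83
tcp_pos: [0.2791, -0.4054, 0.2417]
ee_rot: [[0.0, -0.002, 1.0], [0.0, 1.0, 0.002], [-1.0, 0.0, 0.0]]
wrist_force: [-0.1, 0.7, -0.3]
gripper_width: 0.998
```

```bash
cat >> h.py <<'E'
def save(p,fn,x0,y0,x1,y1,k):
    cv2.imwrite(fn,cv2.resize(cv2.cvtColor(p['image'],cv2.COLOR_RGB2BGR)[y0:y1,x0:x1],None,fx=k,fy=k,interpolation=cv2.INTER_CUBIC))
def sil(k,p):
    o=spotter.silhouettes(k,p)
    return o[0] if o else None
E
python3 - <<'E'
from h import *
w=shot('wrist','pics/w1.png')
np.savez('w1.npz',**w)
for k in ['bracket','knob']:
    x=sil(k,w); 
    if x: 
        q=cv2.minAreaRect(np.argwhere(x['region'])[:,::-1].astype(np.float32)); print(k,x['score'],x['uv'],q,ray(w,x['uv'],.0))
E
```

```text
bracket 0.75 [315.8, 281.1] ((319.0, 282.5), (25.0, 48.0), 90.0) [ 0.42873671 -0.40138407  0.        ]
```

View pics/w1.png

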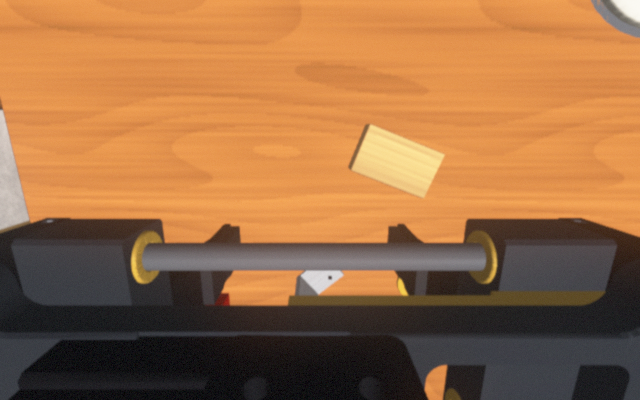

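play_rows:
  commands:
    - {"ax": 0,"fingers": -1,"tx": 0,"ty": 0.28,"tz": 0.1,"ay": 0,"az": 0}
    - {"ax": 0,"fingers": -1,"tx": 0,"ty": 0.28,"tz": 0.1,"ay": 0,"az": 0}
    - {"ax": 0,"fingers": -1,"tx": 0,"ty": 0.28,"tz": 0.1,"ay": 0,"az": 0}
    - {"ax": 0,"fingers": -1,"tx": 0,"ty": 0.28,"tz": 0.1,"ay": 0,"az": 0}
    - {"ax": 0,"fingers": -1,"tx": 0,"ty": 0.28,"tz": 0.1,"ay": 0,"az": 0}

```text
time_s: 3.4
tcp_pos: [0.3496, -0.2114, 0.2418]
ee_rot: [[0.001, 0.002, 1.0], [-0.0, 1.0, -0.002], [-1.0, -0.0, 0.001]]
wrist_force: [1.7, 0.2, 0.9]
gripper_width: 0.999
```

play_rows:
  commands:
    - {"ax": 0,"fingers": -1,"tx": 0,"ty": 0.28,"tz": 0.09,"ay": 0,"az": 0}
    - {"ax": 0,"fingers": -1,"tx": 0,"ty": 0.28,"tz": 0.09,"ay": 0,"az": 0}
    - {"ax": 0,"fingers": -1,"tx": 0,"ty": 0.28,"tz": 0.09,"ay": 0,"az": 0}
    - {"ax": 0,"fingers": -1,"tx": 0,"ty": 0.28,"tz": 0.09,"ay": 0,"az": 0}
    - {"ax": 0,"fingers": -1,"tx": 0,"ty": 0.28,"tz": 0.09,"ay": 0,"az": 0}

```text
time_s: 3.82
tcp_pos: [0.4139, -0.0123, 0.242]
ee_rot: [[0.001, 0.0, 1.0], [0.0, 1.0, -0.0], [-1.0, 0.0, 0.001]]
wrist_force: [1.0, -1.1, -1.3]
gripper_width: 0.993
```

play_rows:
  commands:
    - {"ax": 0,"fingers": -1,"tx": 0,"ty": 0,"tz": 0.0,"ay": 0,"az": 0}
    - {"ax": 0,"fingers": -1,"tx": 0,"ty": 0,"tz": 0,"ay": 0,"az": 0}
    - {"ax": 0,"fingers": -1,"tx": 0,"ty": 0,"tz": 0.0,"ay": 0,"az": 0}

```text
time_s: 4.07
tcp_pos: [0.4132, -0.0142, 0.2413]
ee_rot: [[-0.001, 0.0, 1.0], [-0.0, 1.0, -0.0], [-1.0, -0.0, -0.001]]
wrist_force: [-0.1, -0.2, -1.2]
gripper_width: 0.998
```

```bash
python3 - <<'E'
from h import *
w=shot('wrist','pics/w2.png')
np.savez('w2.npz',**w); print(r.sense()['tcp_pos'])
for k in ['tin','nozzle_top','padlock','mat','pull','jar']:
    x=sil(k,w); 
    if x: 
        q=cv2.minAreaRect(np.argwhere(x['region'])[:,::-1].astype(np.float32)); print(k,x['score'],x['uv'],q,ray(w,x['uv'],.0))
E
```

```text
[ 0.41298813 -0.01479776  0.2413528 ]
tin 0.64 [362.4, 280.6] ((362.5, 283.5), (25.0, 49.0), 90.0) [0.56141633 0.05671758 0.        ]
nozzle_top 0.44 [359.6, 282.8] ((362.5, 282.5), (25.0, 49.0), 90.0) [0.56494756 0.05278867 0.        ]
padlock 0.95 [548.1, 185.0] ((541.7500610351562, 192.25003051757812), (39.59797668457031, 72.83199310302734), 45.0) [0.42048373 0.29897018 0.        ]
pull 0.58 [625.9, 217.5] ((634.5, 190.99998474121094), (40.24921798706055, 89.88992309570312), 26.56505012512207) [0.46582968 0.41429052 0.        ]
```

View pics/w2.png

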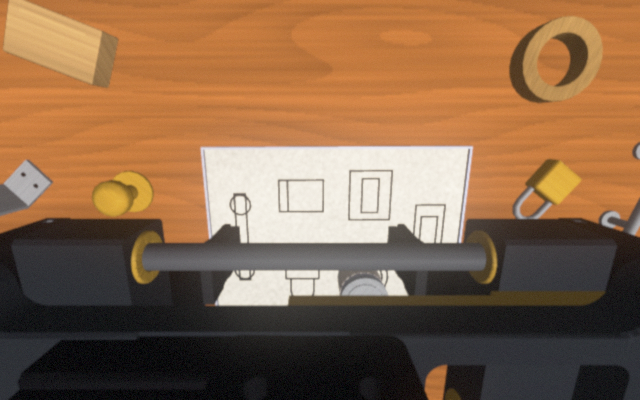

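The wrist view's top is nearest the robot, and the gripper hides rows below about 215. The tray's near edge is at row 148 (cols 203–471), with the padlock at (548,185), knob at (115,195) and bracket at (20,185). Next I fit the tray and tin.

```bash
cat > fit.py <<'E'
from h import *
from scipy.optimize import minimize
def rect(cx,cy,sx,sy):
    t=np.linspace(-1,1,40)[:,None]; o=np.ones_like(t)
    return np.vstack([np.c_[cx+t*sx/2,cy+o*sy/2],np.c_[cx+t*sx/2,cy-o*sy/2],np.c_[cx+o*sx/2,cy+t*sy/2],np.c_[cx-o*sx/2,cy+t*sy/2]])
def circ(cx,cy,d):
    a=np.linspace(0,2*np.pi,60); return np.c_[cx+d/2*np.cos(a),cy+d/2*np.sin(a)]
OUT={'bolt':[rect(0,128,90,36),rect(0,128,58,20)],'castor':[rect(-60,46,64,52),rect(-60,46,30,30)],
'bracket':[rect(-60,-46,40,56)],'padlock':[rect(38,-46,44,44)],'pull':[circ(-48,-128,24),circ(48,-128,24)],'knob':[circ(60,46,56)]}
def w(P,pose,z):
    x,y,a=pose; P=np.asarray(P)/1000; c,s=np.cos(a),np.sin(a)
    return np.c_[x+c*P[:,0]-s*P[:,1],y+s*P[:,0]+c*P[:,1],np.full(len(P),z)]
def samp(g,uv): return cv2.remap(g,uv[:,0].astype(np.float32)[None],uv[:,1].astype(np.float32)[None],cv2.INTER_LINEAR)[0]
E
python3 - <<'E'
from fit import *
top=shot('top'); np.savez('top.npz',**top); w2=dict(np.load('w2.npz'))
def cost(pose,views):
    tot=0
    for p,names,g in views:
        P=np.vstack([q for n in names for q in OUT[n]]); tot+=samp(g,proj(p,w(P,pose,.004))).mean()
    return tot
for sg in (2.0,1.0):
  T=(top,['bolt','castor','bracket','padlock','pull'],cv2.GaussianBlur(cv2.cvtColor(top['image'],7).astype(np.float32),(0,0),sg))
  V=(w2,['castor','bracket'],cv2.GaussianBlur(cv2.cvtColor(w2['image'],7).astype(np.float32),(0,0),sg))
  for nm,vs in (('top',[T]),('w2',[V])):
    best=min((minimize(cost,[.496+dx,.0147+dy,a],args=(vs,),method='Nelder-Mead',options=dict(initial_simplex=np.array([.496+dx,.0147+dy,a])+np.array([[0,0,0],[.004,0,0],[0,.004,0],[0,0,.03]]),xatol=1e-5,fatol=1e-3)) for dx in(-.004,0,.004) for dy in (-.004,0,.004) for a in(-.03,0.,.03)),key=lambda q:q.fun)
    print(nm,sg,np.round(best.x[:2]*1000,1),np.degrees(best.x[2]),best.fun)
x=sil('tin',top);print('tin',x['score'],x['uv'])
for u in ([295.5,174],[296,174.5]): print(ray(top,u,.066))
c=cv2.HoughCircles(cv2.medianBlur(cv2.cvtColor(cv2.resize(top['image'][145:205,265:325],None,fx=4,fy=4),7),5),3,1,30,param1=80,param2=15,minRadius=38,maxRadius=52)
if c is not None:
  for q in c[0][:3]: u=q[:2]/4+[265,145]; print(q,u,ray(top,u,.066))
save(top,'pics/t2.png',130,100,330,250,4)
for k in ['mat','jar']:
    for x in spotter.silhouettes(k,top)[:1]: print(k,x['uv'],ray(top,x['uv'],.004))
E
```

```text
top 2.0 [ 476.2 -146.6] 7.918338370493206 102.50798797607422
w2 2.0 [493.6  15.2] 0.4780556070539644 212.75376892089844
top 1.0 [258.2 -93.5] 97.16796433194605 120.88046264648438
w2 1.0 [493.6  15.2] 0.46594248696254786 207.29884338378906
tin 0.89 [293.6, 172.1]
[0.55060178 0.04763973 0.066     ]
[0.5493143  0.04630196 0.066     ]
[108.5 121.5  45.7] [292.125 175.375] [0.54679655 0.05635902 0.066     ]
mat [176.5, 169.6] [0.56393516 0.37652048 0.004     ]
jar [208.9, 171.5] [0.56059392 0.28777107 0.004     ]
```

View pics/t2.png

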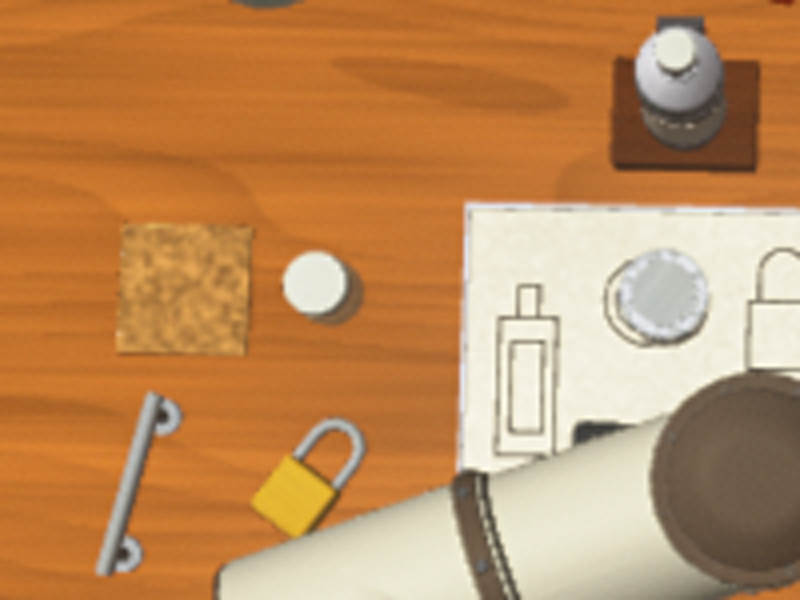

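The tin's top is at (0.551,0.047) and the mat's centre at (0.557,0.377). The wrist view gives the tray at (0.4936,0.0152), yaw 0.47°. I'll move the tin first.

play_rows:
  commands:
    - {"fingers": -1,"tx": 0,"ty": 0.083,"tz": 0.184,"ax": 0,"ay": 0,"az": 0}
    - {"fingers": -1,"tx": 0,"ty": 0.083,"tz": 0.184,"ax": 0,"ay": 0,"az": 0}
    - {"fingers": -1,"tx": 0,"ty": 0.083,"tz": 0.184,"ax": 0,"ay": 0,"az": 0}
    - {"fingers": -1,"tx": 0,"ty": 0.083,"tz": 0.184,"ax": 0,"ay": 0,"az": 0}
    - {"fingers": -1,"tx": 0.05,"ty": 0.083,"tz": 0.184,"ax": 0,"ay": 0,"az": 0}

```text
time_s: 5.03
tcp_pos: [0.5607, 0.0514, 0.2099]
ee_rot: [[0.018, -0.003, 1.0], [0.003, 1.0, 0.003], [-1.0, 0.003, 0.018]]
wrist_force: [2.7, 1.0, 0.1]
gripper_width: 0.997
```

play_rows:
  commands:
    - {"fingers": -1,"tx": 0.05,"ty": 0,"tz": 0,"ax": 0,"ay": 0,"az": 0}
    - {"fingers": -1,"tx": 0.1,"ty": 0,"tz": 0,"ax": 0,"ay": 0,"az": 0}
    - {"fingers": -1,"tx": 0.15,"ty": 0,"tz": 0,"ax": 0,"ay": 0,"az": 0}
    - {"fingers": -1,"tx": 0.2,"ty": 0,"tz": 0,"ax": 0,"ay": 0,"az": 0}
    - {"fingers": -1,"tx": 0.208,"ty": 0,"tz": 0,"ax": 0,"ay": 0,"az": 0}

```text
time_s: 5.45
tcp_pos: [0.5467, 0.047, 0.0419]
ee_rot: [[-0.012, 0.002, 1.0], [-0.004, 1.0, -0.002], [-1.0, -0.004, -0.012]]
wrist_force: [-0.5, -0.9, -0.7]
gripper_width: 0.999
```

play_rows:
  commands:
    - {"fingers": 1,"tx": 0,"ty": 0,"tz": 0,"ax": 0,"ay": 0,"az": 0}
    - {"fingers": 1,"tx": 0,"ty": 0,"tz": 0,"ax": 0,"ay": 0,"az": 0}
    - {"fingers": 1,"tx": 0,"ty": 0,"tz": 0,"ax": 0,"ay": 0,"az": 0}
    - {"fingers": 1,"tx": 0,"ty": 0,"tz": 0,"ax": 0,"ay": 0,"az": 0}
    - {"fingers": 1,"tx": 0,"ty": 0,"tz": 0,"ax": 0,"ay": 0,"az": 0}

```text
time_s: 5.87
tcp_pos: [0.5523, 0.0488, 0.0502]
ee_rot: [[0.004, 0.001, 1.0], [0.001, 1.0, -0.001], [-1.0, 0.001, 0.004]]
wrist_force: [0.2, 0.6, 0.0]
gripper_width: 0.706
```

play_rows:
  commands:
    - {"fingers": 1,"tx": 0,"ty": 0,"tz": 0,"ax": 0,"ay": 0,"az": 0}
    - {"fingers": 1,"tx": 0,"ty": 0,"tz": 0,"ax": 0,"ay": 0,"az": 0}
    - {"fingers": 1,"tx": 0,"ty": 0,"tz": 0,"ax": 0,"ay": 0,"az": 0}
    - {"fingers": 1,"tx": 0,"ty": 0,"tz": 0,"ax": 0,"ay": 0,"az": 0}
    - {"fingers": 1,"tx": 0,"ty": 0,"tz": 0,"ax": 0,"ay": 0,"az": 0}

```text
time_s: 6.28
tcp_pos: [0.552, 0.0486, 0.0499]
ee_rot: [[0.003, 0.0, 1.0], [0.001, 1.0, -0.0], [-1.0, 0.001, 0.003]]
wrist_force: [-1.2, 0.1, 7.3]
gripper_width: 0.66
```

play_rows:
  commands:
    - {"fingers": 1,"tx": -0.03,"ty": 0,"tz": 0,"ax": 0,"ay": 0,"az": 0}
    - {"fingers": 1,"tx": -0.07,"ty": 0,"tz": 0,"ax": 0,"ay": 0,"az": 0}
    - {"fingers": 1,"tx": -0.11,"ty": 0,"tz": 0,"ax": 0,"ay": 0,"az": 0}
    - {"fingers": 1,"tx": -0.134,"ty": 0,"tz": 0,"ax": 0,"ay": 0,"az": 0}
    - {"fingers": 1,"tx": -0.134,"ty": 0,"tz": 0,"ax": 0,"ay": 0,"az": 0}

```text
time_s: 6.7
tcp_pos: [0.5534, 0.049, 0.1531]
ee_rot: [[0.009, 0.0, 1.0], [0.003, 1.0, -0.0], [-1.0, 0.003, 0.009]]
wrist_force: [1.1, 0.6, -2.2]
gripper_width: 0.661
```

play_rows:
  commands:
    - {"fingers": 1,"tx": 0,"ty": 0.03,"tz": 0,"ax": 0,"ay": 0,"az": 0}
    - {"fingers": 1,"tx": 0,"ty": 0.07,"tz": 0,"ax": 0,"ay": 0,"az": 0}
    - {"fingers": 1,"tx": 0,"ty": 0.12,"tz": 0,"ax": 0,"ay": 0,"az": 0}
    - {"fingers": 1,"tx": 0,"ty": 0.17,"tz": 0.004,"ax": 0,"ay": 0,"az": 0}
    - {"fingers": 1,"tx": 0,"ty": 0.22,"tz": 0.004,"ax": 0,"ay": 0,"az": 0}

```text
time_s: 7.12
tcp_pos: [0.5534, 0.2143, 0.147]
ee_rot: [[-0.002, 0.002, 1.0], [-0.001, 1.0, -0.002], [-1.0, -0.001, -0.002]]
wrist_force: [0.5, -0.4, -2.2]
gripper_width: 0.66
```

play_rows:
  commands:
    - {"fingers": 1,"tx": 0,"ty": 0.05,"tz": 0,"ax": 0,"ay": 0,"az": 0}
    - {"fingers": 1,"tx": 0,"ty": 0.1,"tz": 0,"ax": 0,"ay": 0,"az": 0}
    - {"fingers": 1,"tx": 0,"ty": 0.15,"tz": 0,"ax": 0,"ay": 0,"az": 0}
    - {"fingers": 1,"tx": 0,"ty": 0.19,"tz": 0.004,"ax": 0,"ay": 0,"az": 0}
    - {"fingers": 1,"tx": 0,"ty": 0.218,"tz": 0.004,"ax": 0,"ay": 0,"az": 0}

```text
time_s: 7.53
tcp_pos: [0.5564, 0.3795, 0.1462]
ee_rot: [[-0.002, -0.001, 1.0], [-0.001, 1.0, 0.001], [-1.0, -0.001, -0.002]]
wrist_force: [0.3, -0.6, -2.2]
gripper_width: 0.66
```

play_rows:
  commands:
    - {"fingers": 1,"tx": 0,"ty": 0,"tz": 0,"ax": 0,"ay": 0,"az": 0}
    - {"fingers": 1,"tx": 0,"ty": 0,"tz": 0,"ax": 0,"ay": 0,"az": 0}
    - {"fingers": 1,"tx": 0,"ty": 0,"tz": 0,"ax": 0,"ay": 0,"az": 0}

```text
time_s: 7.78
tcp_pos: [0.5565, 0.3759, 0.1468]
ee_rot: [[-0.003, 0.001, 1.0], [-0.002, 1.0, -0.001], [-1.0, -0.002, -0.003]]
wrist_force: [0.0, -1.0, -1.5]
gripper_width: 0.657
```

```bash
python3 - <<'E'
from fit import *
s=r.sense();print(s['tcp_pos'],s['gripper_width'])
W=shot('wrist','pics/w3.png'); np.savez('w3.npz',**W)
b=shot('scene'); 
for k in ['tin','mat']:
    x=sil(k,b); print(k,x and (x['score'],x['uv'],ray(b,x['uv'],.004)))
print(proj(W,[[.557,.377,.004],[.56,.284,.055]]))
E
```

```text
[0.55645169 0.37590587 0.14681424] 0.6565760300553253
tin (0.55, [388.0, 146.0], array([0.51493679, 0.54128719, 0.004     ]))
mat (0.62, [385.7, 169.7], array([0.56313562, 0.39166222, 0.004     ]))
[[314.67287474 197.26648055]
 [203.5221473  214.66362928]]
```

View pics/w3.png

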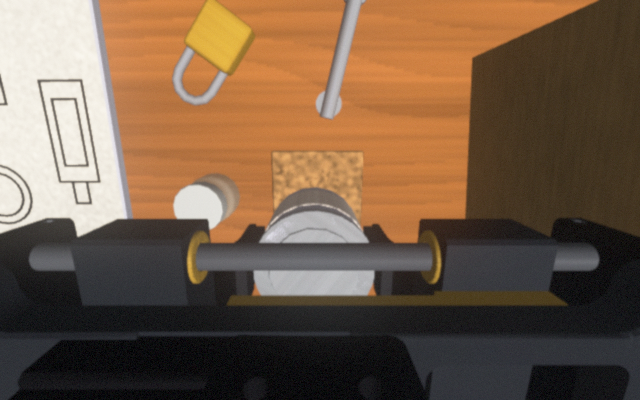

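The wrist view shows the tin over the mat, whose near edge is at row 152 (cols 272–363). The padlock body is around (220,37) with its bow at (195,100), and the pull's far end is at (327,115).

```bash
python3 - <<'E'
from fit import *
W=dict(np.load('w3.npz'))
f=lambda u,z:np.round(ray(W,u,z)*1000,1)[:2]
print('mat near',f((272,152),.004),f((363,152),.004))
print('padlock corners',[f(u,.022) for u in((255,38),(230,75),(187,42),(209,0))],'bow',f((196,103),.011))
print('pull far disc',f((328,103),.003),'bar',f((327,117),.032),f((353,0),.032))
t=dict(np.load('top.npz'))
g=lambda u,z:np.round(ray(t,(u[0]/4+130-.4,u[1]/4+100-.4),z)*1000,1)[:2]
print('top: mat',[g(u,.004) for u in((123,224),(252,226),(247,353),(118,352))])
print('padlock',[g(u,.022) for u in((287,453),(340,493),(301,536),(251,495))],'bow',g((345,430),.011))
print('pull bar ends',g((153,393),.032),g((103,575),.032),'discs',g((170,414),.004),g((128,553),.004))
print('nozzle',g((675,47),.185))
E
```

```text
mat near [512.1 335.8] [512.1 423.7]
padlock corners [array([417.1, 327.5]), array([445.7, 304.8]), array([420. , 270.7]), array([389.2, 291.7])] bow [467.5 269.3]
pull far disc [467.  389.4] bar [480.6 387.4] [393.2 406.7]
top: mat [array([601.7, 422.5]), array([602.2, 334.1]), array([514.6, 333.8]), array([513.4, 421.7])]
padlock [array([446.1, 299.5]), array([420., 263.]), array([390.8, 287.9]), array([417.4, 322.4])] bow [463.  263.6]
pull bar ends [483.7 387.9] [362.3 415.3] discs [471.8 384.4] [377.  408.4]
nozzle [686.   38.9]
```

play_rows:
  commands:
    - {"fingers": 1,"tx": 0.04,"ty": 0,"tz": 0,"ax": 0,"ay": 0,"az": 0}
    - {"fingers": 1,"tx": 0.075,"ty": 0,"tz": 0,"ax": 0,"ay": 0,"az": 0}
    - {"fingers": 1,"tx": 0.1,"ty": 0,"tz": 0,"ax": 0,"ay": 0,"az": 0}
    - {"fingers": 1,"tx": 0.115,"ty": 0,"tz": 0,"ax": 0,"ay": 0,"az": 0}
    - {"fingers": 1,"tx": 0.12,"ty": 0,"tz": 0,"ax": 0,"ay": 0,"az": 0}

```text
time_s: 8.4
tcp_pos: [0.5566, 0.3754, 0.0564]
ee_rot: [[-0.003, 0.002, 1.0], [-0.003, 1.0, -0.002], [-1.0, -0.003, -0.003]]
wrist_force: [0.3, -0.3, -1.6]
gripper_width: 0.658
```

play_rows:
  commands:
    - {"fingers": 1,"tx": 0.003,"ty": 0.004,"tz": 0,"ax": 0,"ay": 0,"az": 0}
    - {"fingers": 1,"tx": 0.007,"ty": 0.004,"tz": 0,"ax": 0,"ay": 0,"az": 0}
    - {"fingers": 1,"tx": 0.009,"ty": 0.004,"tz": 0,"ax": 0,"ay": 0,"az": 0}
    - {"fingers": 1,"tx": 0.009,"ty": 0.004,"tz": 0,"ax": 0,"ay": 0,"az": 0}

```text
time_s: 8.73
tcp_pos: [0.5577, 0.3802, 0.0526]
ee_rot: [[0.001, 0.001, 1.0], [0.001, 1.0, -0.001], [-1.0, 0.001, 0.001]]
wrist_force: [0.7, 0.0, -2.3]
gripper_width: 0.658
```

play_rows:
  commands:
    - {"fingers": -0.6,"tx": 0,"ty": 0,"tz": 0,"ax": 0,"ay": 0,"az": 0}
    - {"fingers": -0.6,"tx": 0,"ty": 0,"tz": 0,"ax": 0,"ay": 0,"az": 0}
    - {"fingers": -0.6,"tx": 0,"ty": 0,"tz": 0,"ax": 0,"ay": 0,"az": 0}
    - {"fingers": -0.6,"tx": 0,"ty": 0,"tz": 0,"ax": 0,"ay": 0,"az": 0}

```text
time_s: 9.07
tcp_pos: [0.5577, 0.3802, 0.0527]
ee_rot: [[0.001, 0.001, 1.0], [0.001, 1.0, -0.001], [-1.0, 0.001, 0.001]]
wrist_force: [-0.1, -0.2, -0.6]
gripper_width: 0.788
```

play_rows:
  commands:
    - {"fingers": -0.6,"tx": -0.02,"ty": 0,"tz": 0,"ax": 0,"ay": 0,"az": 0}
    - {"fingers": -0.6,"tx": -0.06,"ty": 0,"tz": 0,"ax": 0,"ay": 0,"az": 0}
    - {"fingers": -0.6,"tx": -0.11,"ty": 0,"tz": 0,"ax": 0,"ay": 0,"az": 0}
    - {"fingers": -0.6,"tx": -0.15,"ty": 0,"tz": 0,"ax": 0,"ay": 0,"az": 0}
    - {"fingers": -0.6,"tx": -0.16,"ty": 0,"tz": 0,"ax": 0,"ay": 0,"az": 0}

```text
time_s: 9.48
tcp_pos: [0.5599, 0.3817, 0.1792]
ee_rot: [[0.01, -0.0, 1.0], [0.007, 1.0, 0.0], [-1.0, 0.007, 0.01]]
wrist_force: [0.5, 0.8, 1.0]
gripper_width: 0.798
```

play_rows:
  commands:
    - {"fingers": -0.6,"tx": 0,"ty": 0,"tz": -0.03,"ax": 0,"ay": 0,"az": 0}
    - {"fingers": -0.6,"tx": 0,"ty": 0,"tz": -0.06,"ax": 0,"ay": 0,"az": 0}
    - {"fingers": -0.6,"tx": 0,"ty": 0,"tz": -0.08,"ax": 0,"ay": 0,"az": 0}
    - {"fingers": -0.6,"tx": 0,"ty": 0,"tz": -0.08,"ax": 0,"ay": 0,"az": 0}
    - {"fingers": -0.6,"tx": 0,"ty": 0,"tz": -0.08,"ax": 0,"ay": 0,"az": 0}

```text
time_s: 9.9
tcp_pos: [0.497, 0.3801, 0.1724]
ee_rot: [[0.001, -0.0, 1.0], [0.001, 1.0, 0.0], [-1.0, 0.001, 0.001]]
wrist_force: [0.6, 0.3, -0.3]
gripper_width: 0.802
```

```bash
python3 - <<'E'
from fit import *
s=r.sense();print(s['tcp_pos'],s['gripper_width'])
W=shot('wrist'); np.savez('w4.npz',**W); save(W,'pics/w4.png',0,0,640,240,1.25)
E
```

```text
[0.49702677 0.38012921 0.17235759] 0.802470231969307
```

View pics/w4.png

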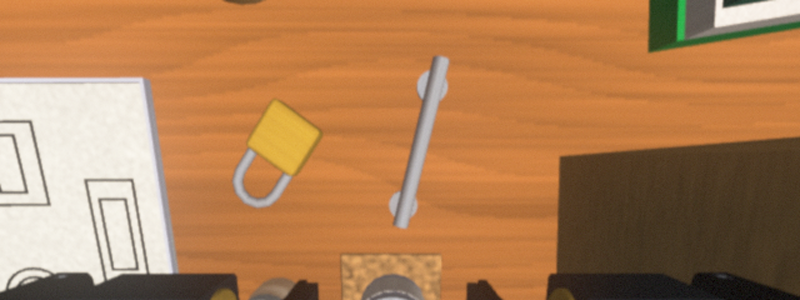

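The wrist view now shows the pull whole, with bar ends at raw (352,46) and (321,182). The padlock body corners are at raw (222,80), (257,106), (235,139) and (199,113), with the bow at (207,165). The tin is standing on the mat.

```bash
python3 - <<'E'
from fit import *
W=dict(np.load('w4.npz')); 
# refine by model contour: padlock body mask (yellow), pull mask (grey bright)
hsv=cv2.cvtColor(W['image'],cv2.COLOR_RGB2HSV)
print('hsv body',hsv[108,228],'bar',hsv[110,336],'disc',hsv[164,318],'wood',hsv[110,290])
m=cv2.inRange(hsv,(19,150,90),(35,255,255)); m[:, :180]=0;m[:,280:]=0;m[:60]=0;m[160:]=0
n,l,s,c=cv2.connectedComponentsWithStats(m);i=1+np.argmax(s[1:,4]);print('comp',s[i],c[i])
pts=np.argwhere(l==i)[:,::-1]
bx=np.array([ray(W,u,.022)[:2]*1000 for u in pts],np.float32); q=cv2.minAreaRect(bx); print('body',q)
print('bow',ray(W,(207,165.5),.011)*1000)
g=hsv[:,:,1]; m=((g<90)).astype(np.uint8); m[:,:300]=0;m[:,365:]=0;m[:35]=0;m[190:]=0
pp=np.argwhere(m)[:,::-1]; q=cv2.minAreaRect(pp.astype(np.float32)); print('pull px',len(pp),q)
ends=np.array([(352,46),(321,181.5)])
for z in (.032,): print([ray(W,u,z)[:2]*1000 for u in ends])
# tray fit in w4 w2 w3
for f,names in (('w4',['bolt']),('w2',['castor','bracket']),('w3',['bolt'])):
    V=dict(np.load(f+'.npz')); G=cv2.GaussianBlur(cv2.cvtColor(V['image'],7).astype(np.float32),(0,0),1)
    P=np.vstack([k for n in names for k in OUT[n]])
    C=lambda x:samp(G,proj(V,w(P,x,.004))).mean()
    b=min((minimize(C,[.4936+dx,.0152+dy,a],method='Nelder-Mead',options=dict(initial_simplex=np.array([.4936+dx,.0152+dy,a])+np.array([[0,0,0],[.003,0,0],[0,.003,0],[0,0,.01]]))) for dx in(-.003,.003) for dy in(-.003,.003) for a in (0,.01)),key=lambda q:q.fun)
    print(f,np.round(b.x*1000,1),b.fun)
E
```

```text
hsv body [ 21 182 229] bar [176  11 179] disc [  0  28 128] wood [ 14 173 199]
comp [ 198   80   60   60 2095] [227.01193317 110.04152745]
body ((414.59320068359375, 297.5677185058594), (44.34738540649414, 42.47728729248047), 54.045650482177734)
bow [468.56994562 269.69881044  11.        ]
pull px 2071 ((334.35296630859375, 112.58824157714844), (24.25356101989746, 141.15573120117188), 14.03624439239502)
[array([360.46240068, 414.30769808]), array([481.58795046, 387.79019978])]
w4 [ 754.5  137.5 -926.9] 0.0
w2 [493.6  15.1   6.4] 207.2942657470703
w3 [494.4  15.6  17.9] 183.69723510742188
```

play_rows:
  commands:
    - {"fingers": -0.6,"tx": 0,"ty": 0.01,"tz": -0.04,"ax": 0.02,"ay": 0,"az": 0}
    - {"fingers": -0.6,"tx": 0,"ty": 0.02,"tz": -0.08,"ax": 0.05,"ay": 0,"az": 0}
    - {"fingers": -0.6,"tx": 0,"ty": 0.028,"tz": -0.101,"ax": 0.069,"ay": 0,"az": 0}
    - {"fingers": -0.6,"tx": 0,"ty": 0.028,"tz": -0.101,"ax": 0.069,"ay": 0,"az": 0}
    - {"fingers": -0.6,"tx": 0,"ty": 0.028,"tz": -0.101,"ax": 0.069,"ay": 0,"az": 0}

```text
time_s: 10.37
tcp_pos: [0.422, 0.4015, 0.1719]
ee_rot: [[0.001, 0.214, 0.977], [0.0, 0.977, -0.214], [-1.0, 0.0, 0.001]]
wrist_force: [-0.1, 1.0, 0.2]
gripper_width: 0.801
```

play_rows:
  commands:
    - {"fingers": -0.6,"tx": 0.04,"ty": 0,"tz": 0,"ax": 0,"ay": 0,"az": 0}
    - {"fingers": -0.6,"tx": 0.09,"ty": 0,"tz": 0,"ax": 0,"ay": 0,"az": 0}
    - {"fingers": -0.6,"tx": 0.13,"ty": 0,"tz": 0,"ax": 0,"ay": 0,"az": 0}
    - {"fingers": -0.6,"tx": 0.15,"ty": 0,"tz": 0,"ax": 0,"ay": 0,"az": 0}
    - {"fingers": -0.6,"tx": 0.15,"ty": 0,"tz": 0,"ax": 0,"ay": 0,"az": 0}

```text
time_s: 10.78
tcp_pos: [0.4215, 0.3983, 0.0548]
ee_rot: [[-0.005, 0.217, 0.976], [-0.007, 0.976, -0.217], [-1.0, -0.008, -0.003]]
wrist_force: [-0.5, -0.6, 0.4]
gripper_width: 0.799
```

play_rows:
  commands:
    - {"fingers": -0.6,"tx": 0.015,"ty": 0,"tz": 0,"ax": 0,"ay": 0,"az": 0}
    - {"fingers": -0.6,"tx": 0.03,"ty": 0,"tz": 0,"ax": 0,"ay": 0,"az": 0}
    - {"fingers": -0.6,"tx": 0.04,"ty": 0,"tz": 0,"ax": 0,"ay": 0,"az": 0}
    - {"fingers": -0.6,"tx": 0.04,"ty": 0,"tz": 0,"ax": 0,"ay": 0,"az": 0}

```text
time_s: 11.12
tcp_pos: [0.4214, 0.4003, 0.028]
ee_rot: [[-0.001, 0.216, 0.976], [-0.002, 0.976, -0.216], [-1.0, -0.002, -0.001]]
wrist_force: [-0.4, -0.8, -0.0]
gripper_width: 0.803
```

play_rows:
  commands:
    - {"fingers": 1,"tx": 0,"ty": 0,"tz": 0,"ax": 0,"ay": 0,"az": 0}
    - {"fingers": 1,"tx": 0,"ty": 0,"tz": 0,"ax": 0,"ay": 0,"az": 0}
    - {"fingers": 1,"tx": 0,"ty": 0,"tz": 0,"ax": 0,"ay": 0,"az": 0}
    - {"fingers": 1,"tx": 0,"ty": 0,"tz": 0,"ax": 0,"ay": 0,"az": 0}
    - {"fingers": 1,"tx": 0,"ty": 0,"tz": 0,"ax": 0,"ay": 0,"az": 0}

```text
time_s: 11.53
tcp_pos: [0.4217, 0.4012, 0.0299]
ee_rot: [[0.001, 0.216, 0.976], [0.001, 0.976, -0.216], [-1.0, 0.001, 0.0]]
wrist_force: [0.7, 0.6, 0.4]
gripper_width: 0.509
```

play_rows:
  commands:
    - {"fingers": 1,"tx": 0,"ty": 0,"tz": 0,"ax": 0,"ay": 0,"az": 0}
    - {"fingers": 1,"tx": 0,"ty": 0,"tz": 0,"ax": 0,"ay": 0,"az": 0}
    - {"fingers": 1,"tx": 0,"ty": 0,"tz": 0,"ax": 0,"ay": 0,"az": 0}
    - {"fingers": 1,"tx": 0,"ty": 0,"tz": 0,"ax": 0,"ay": 0,"az": 0}
    - {"fingers": 1,"tx": 0,"ty": 0,"tz": 0,"ax": 0,"ay": 0,"az": 0}

```text
time_s: 11.95
tcp_pos: [0.4216, 0.4009, 0.0293]
ee_rot: [[-0.0, 0.216, 0.976], [-0.0, 0.976, -0.216], [-1.0, -0.0, -0.0]]
wrist_force: [-0.2, -0.7, -1.0]
gripper_width: 0.121
```

play_rows:
  commands:
    - {"fingers": 1,"tx": 0,"ty": 0,"tz": 0,"ax": 0,"ay": 0,"az": 0}
    - {"fingers": 1,"tx": -0.03,"ty": 0,"tz": 0,"ax": 0,"ay": 0,"az": 0}
    - {"fingers": 1,"tx": -0.07,"ty": 0,"tz": 0,"ax": 0,"ay": 0,"az": 0}
    - {"fingers": 1,"tx": -0.12,"ty": 0,"tz": 0,"ax": -0.02,"ay": 0,"az": 0}
    - {"fingers": 1,"tx": -0.16,"ty": 0,"tz": 0,"ax": -0.05,"ay": 0,"az": 0}

```text
time_s: 12.37
tcp_pos: [0.4217, 0.4009, 0.1511]
ee_rot: [[0.0, 0.057, 0.998], [0.0, 0.998, -0.057], [-1.0, 0.0, 0.0]]
wrist_force: [1.5, 0.6, -0.8]
gripper_width: 0.116
```

play_rows:
  commands:
    - {"fingers": 1,"tx": 0,"ty": 0,"tz": 0,"ax": -0.022,"ay": 0,"az": 0}
    - {"fingers": 1,"tx": 0,"ty": 0,"tz": 0,"ax": -0.022,"ay": 0,"az": 0}
    - {"fingers": 1,"tx": 0,"ty": 0,"tz": 0,"ax": -0.022,"ay": 0,"az": 0}

```text
time_s: 12.62
tcp_pos: [0.421, 0.4003, 0.1487]
ee_rot: [[-0.001, -0.006, 1.0], [-0.001, 1.0, 0.006], [-1.0, -0.001, -0.001]]
wrist_force: [0.6, 1.4, -1.8]
gripper_width: 0.117
```

play_rows:
  commands:
    - {"fingers": 1,"tx": 0,"ty": -0.03,"tz": 0,"ax": 0,"ay": 0,"az": 0}
    - {"fingers": 1,"tx": 0,"ty": -0.08,"tz": 0,"ax": 0,"ay": 0,"az": 0}
    - {"fingers": 1,"tx": 0,"ty": -0.13,"tz": 0.01,"ax": 0,"ay": 0,"az": 0}
    - {"fingers": 1,"tx": 0,"ty": -0.18,"tz": 0.02,"ax": 0,"ay": 0,"az": 0}
    - {"fingers": 1,"tx": 0,"ty": -0.23,"tz": 0.03,"ax": 0,"ay": 0,"az": 0}

```text
time_s: 13.03
tcp_pos: [0.4445, 0.2263, 0.1475]
ee_rot: [[-0.003, -0.008, 1.0], [-0.003, 1.0, 0.008], [-1.0, -0.003, -0.003]]
wrist_force: [0.7, 0.2, -1.6]
gripper_width: 0.119
```

play_rows:
  commands:
    - {"fingers": 1,"tx": 0,"ty": -0.05,"tz": 0.01,"ax": 0,"ay": 0,"az": 0}
    - {"fingers": 1,"tx": 0,"ty": -0.1,"tz": 0.02,"ax": 0,"ay": 0,"az": 0}
    - {"fingers": 1,"tx": 0,"ty": -0.15,"tz": 0.03,"ax": 0,"ay": 0,"az": 0}
    - {"fingers": 1,"tx": 0,"ty": -0.2,"tz": 0.04,"ax": 0,"ay": 0,"az": 0}
    - {"fingers": 1,"tx": 0,"ty": -0.25,"tz": 0.05,"ax": 0,"ay": 0,"az": 0}

```text
time_s: 13.45
tcp_pos: [0.4835, 0.0393, 0.1477]
ee_rot: [[-0.004, -0.007, 1.0], [-0.001, 1.0, 0.007], [-1.0, -0.001, -0.004]]
wrist_force: [0.8, -1.1, -0.8]
gripper_width: 0.12
```

play_rows:
  commands:
    - {"fingers": 1,"tx": 0,"ty": -0.05,"tz": 0.01,"ax": 0,"ay": 0,"az": 0}
    - {"fingers": 1,"tx": 0,"ty": -0.1,"tz": 0.018,"ax": 0,"ay": 0,"az": 0}
    - {"fingers": 1,"tx": 0,"ty": -0.15,"tz": 0.018,"ax": 0,"ay": 0,"az": 0}
    - {"fingers": 1,"tx": 0,"ty": -0.19,"tz": 0.018,"ax": 0,"ay": 0,"az": 0}
    - {"fingers": 1,"tx": 0,"ty": -0.205,"tz": 0.018,"ax": 0,"ay": 0,"az": 0}

```text
time_s: 13.87
tcp_pos: [0.4979, -0.1154, 0.1473]
ee_rot: [[-0.005, -0.003, 1.0], [-0.0, 1.0, 0.003], [-1.0, -0.0, -0.005]]
wrist_force: [0.5, -0.3, -1.0]
gripper_width: 0.116
```

play_rows:
  commands:
    - {"fingers": 1,"tx": 0,"ty": 0,"tz": 0,"ax": 0,"ay": 0,"az": 0}
    - {"fingers": 1,"tx": 0,"ty": 0,"tz": 0,"ax": 0,"ay": 0,"az": 0}
    - {"fingers": 1,"tx": 0,"ty": 0,"tz": 0,"ax": 0,"ay": 0,"az": 0}
    - {"fingers": 1,"tx": 0,"ty": 0,"tz": 0,"ax": 0,"ay": 0,"az": 0}

```text
time_s: 14.2
tcp_pos: [0.4994, -0.111, 0.1489]
ee_rot: [[-0.001, -0.01, 1.0], [0.0, 1.0, 0.01], [-1.0, 0.0, -0.001]]
wrist_force: [0.7, -0.3, -0.9]
gripper_width: 0.123
```

```bash
python3 - <<'E'
from fit import *
s=r.sense();print(s['tcp_pos'],s['gripper_width'],np.degrees(np.arctan2(-s['ee_rot'][0][1],s['ee_rot'][1][1])))
V=shot('wrist','pics/w5.png'); np.savez('w5.npz',**V)
G=cv2.GaussianBlur(cv2.cvtColor(V['image'],7).astype(np.float32),(0,0),1)
P=np.vstack([k for n in ['castor','bracket'] for k in OUT[n]])
C=lambda x:samp(G,proj(V,w(P,x,.004))).mean()
b=min((minimize(C,[.4936+dx,.0152+dy,a],method='Nelder-Mead',options=dict(initial_simplex=np.array([.4936+dx,.0152+dy,a])+np.array([[0,0,0],[.003,0,0],[0,.003,0],[0,0,.01]]))) for dx in(-.003,.003) for dy in(-.003,.003) for a in (0,.01)),key=lambda q:q.fun)
print(np.round(b.x*1000,1),b.fun); print(proj(V,w([[-48,-128],[48,-128],[0,-128]],b.x,.004)))
E
```

```text
[ 0.49941721 -0.11101844  0.14893299] 0.12266377388844295 0.5715847200605947
[4.931e+02 1.570e+01 3.000e-01] 198.73919677734375
[[312.43458759 141.10251488]
 [311.62058444 234.92350173]
 [312.01168885 189.84529551]]
```

View pics/w5.png

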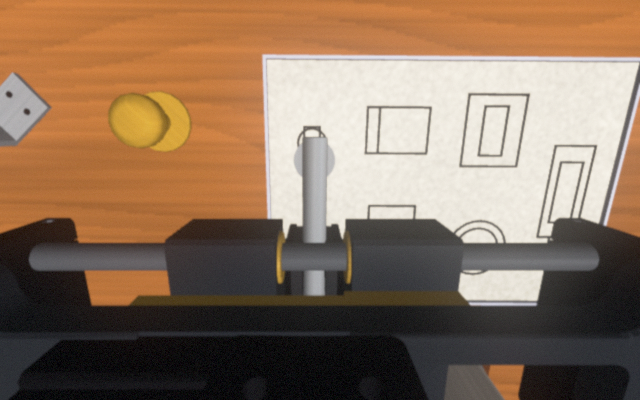

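The near end of the bar is at (314,137), above the drawn near circle at (312,141).

```bash
python3 - <<'E'
from fit import *
W=dict(np.load('w5.npz')); print(ray(W,(314.5,137.5),.151), proj(W,[[.4374,-.111,.151],[.5,-.111,.151]]))
f=lambda u,z:np.round(ray(W,u,z)*1000,1)[:2]
print('tray near edge',f((264,56),.009),f((638,60),.009))
print('knob head',f((140,121),.047),'rose',f((162,122),.006),'brk',[f(u,.005) for u in ((14,73),(49,106))])
hsv=cv2.cvtColor(W['image'],cv2.COLOR_RGB2HSV); m=cv2.inRange(hsv,(19,150,60),(35,255,255)); m[:,230:]=0;m[:,:90]=0;m[:70]=0;m[180:]=0
print(cv2.boundingRect(m))
E
```

```text
[ 0.43731209 -0.11085796  0.151     ] [[314.19552904 137.68823856]
 [312.92277215 260.55372027]]
tray near edge [ 371.3 -156. ] [371.2 176.7]
knob head [ 428.8 -251.5] rose [ 428.8 -254.4] brk [array([ 386.9, -384.9]), array([ 415.4, -358.9])]
(109, 92, 82, 59)
```

```bash
python3 - <<'E'
from fit import *
t=dict(np.load('top.npz')); t['image']=cv2.cvtColor(cv2.imread('pics/top.png'),4)
W5=dict(np.load('w5.npz'));W2=dict(np.load('w2.npz'))
for nm,V,names in (('top',t,['bolt','castor','bracket','padlock']),('w5',W5,['castor','bracket','bolt']),('w2',W2,['castor','bracket'])):
    K=4; I=cv2.resize(cv2.cvtColor(V['image'],7),None,fx=K,fy=K,interpolation=cv2.INTER_CUBIC).astype(np.float32); G=cv2.GaussianBlur(I,(0,0),3)
    P=np.vstack([k for n in names for k in OUT[n]])
    C=lambda x:samp(G,(proj(V,w(P,x,.004))+.5)*K-.5).mean()
    g=[(C([.495+dx,.0155+dy,a]),dx,dy,a) for dx in np.arange(-.005,.0051,.001) for dy in np.arange(-.005,.0051,.001) for a in np.radians(np.arange(-1,1.6,.25))]
    b=min(g)[1:]; x0=np.array([.495+b[0],.0155+b[1],b[2]])
    o=minimize(C,x0,method='Nelder-Mead',options=dict(initial_simplex=x0+np.array([[0,0,0],[.001,0,0],[0,.001,0],[0,0,.004]])))
    print(nm,np.round(o.x[:2]*1000,1),np.degrees(o.x[2]),o.fun)
    # edge rows of the tray lip
E
```

```text
top [496.3  14.6] 0.07171097074858845 199.63613891601562
w5 [492.7  13.9] 0.34496757080247803 179.55711364746094
w2 [493.7  14.6] 0.3483861712787187 206.0856170654297
```

play_rows:
  commands:
    - {"fingers": 1,"tx": 0.03,"ty": -0.003,"tz": -0.006,"ax": 0,"ay": 0,"az": 0}
    - {"fingers": 1,"tx": 0.06,"ty": -0.003,"tz": -0.006,"ax": 0,"ay": 0,"az": 0}
    - {"fingers": 1,"tx": 0.09,"ty": -0.003,"tz": -0.006,"ax": 0,"ay": 0,"az": 0}
    - {"fingers": 1,"tx": 0.12,"ty": -0.003,"tz": -0.006,"ax": 0,"ay": 0,"az": 0}
    - {"fingers": 1,"tx": 0.13,"ty": -0.003,"tz": -0.006,"ax": 0,"ay": 0,"az": 0}

```text
time_s: 14.67
tcp_pos: [0.4932, -0.1135, 0.0491]
ee_rot: [[-0.005, -0.009, 1.0], [0.0, 1.0, 0.009], [-1.0, 0.0, -0.005]]
wrist_force: [-0.3, -0.3, -0.5]
gripper_width: 0.117
```

play_rows:
  commands:
    - {"fingers": 1,"tx": 0.005,"ty": 0,"tz": 0,"ax": 0,"ay": 0,"az": 0}
    - {"fingers": 1,"tx": 0.01,"ty": 0,"tz": 0,"ax": 0,"ay": 0,"az": 0}
    - {"fingers": 1,"tx": 0.016,"ty": 0,"tz": 0,"ax": 0,"ay": 0,"az": 0}
    - {"fingers": 1,"tx": 0.021,"ty": 0,"tz": 0,"ax": 0,"ay": 0,"az": 0}
    - {"fingers": 1,"tx": 0.023,"ty": 0,"tz": 0,"ax": 0,"ay": 0,"az": 0}

```text
time_s: 15.08
tcp_pos: [0.4953, -0.1144, 0.0348]
ee_rot: [[0.001, -0.009, 1.0], [0.0, 1.0, 0.009], [-1.0, 0.0, 0.001]]
wrist_force: [-0.4, -0.2, -0.4]
gripper_width: 0.112
```

play_rows:
  commands:
    - {"fingers": 1,"tx": 0,"ty": 0,"tz": 0,"ax": 0,"ay": 0,"az": 0}
    - {"fingers": 1,"tx": 0,"ty": 0,"tz": 0,"ax": 0,"ay": 0,"az": 0}

```text
time_s: 15.25
tcp_pos: [0.4953, -0.1145, 0.0349]
ee_rot: [[0.001, -0.009, 1.0], [0.0, 1.0, 0.009], [-1.0, 0.0, 0.001]]
wrist_force: [0.3, 0.4, -0.9]
gripper_width: 0.119
```

play_rows:
  commands:
    - {"fingers": 1,"tx": 0.001,"ty": 0,"tz": 0,"ax": 0,"ay": 0,"az": 0}
    - {"fingers": 1,"tx": 0.0015,"ty": 0,"tz": 0,"ax": 0,"ay": 0,"az": 0}
    - {"fingers": 0.2,"tx": 0.0015,"ty": 0,"tz": 0,"ax": 0,"ay": 0,"az": 0}
    - {"fingers": 0.2,"tx": 0.0015,"ty": 0,"tz": 0,"ax": 0,"ay": 0,"az": 0}
    - {"fingers": 0.2,"tx": 0.0015,"ty": 0,"tz": 0,"ax": 0,"ay": 0,"az": 0}

```text
time_s: 15.67
tcp_pos: [0.4953, -0.1145, 0.0337]
ee_rot: [[0.001, -0.009, 1.0], [-0.0, 1.0, 0.009], [-1.0, -0.0, 0.001]]
wrist_force: [0.3, -0.2, 0.1]
gripper_width: 0.265
```

play_rows:
  commands:
    - {"fingers": 0.2,"tx": 0,"ty": 0,"tz": 0,"ax": 0,"ay": 0,"az": 0}
    - {"fingers": 0.2,"tx": -0.02,"ty": 0,"tz": 0,"ax": 0,"ay": 0,"az": 0}
    - {"fingers": 0.2,"tx": -0.06,"ty": 0,"tz": 0,"ax": 0,"ay": 0,"az": 0}
    - {"fingers": 0.2,"tx": -0.11,"ty": 0,"tz": 0,"ax": 0,"ay": 0,"az": 0}
    - {"fingers": 0.2,"tx": -0.16,"ty": 0,"tz": 0,"ax": 0,"ay": 0,"az": 0}

```text
time_s: 16.08
tcp_pos: [0.4944, -0.1145, 0.1544]
ee_rot: [[-0.002, -0.009, 1.0], [-0.0, 1.0, 0.009], [-1.0, -0.0, -0.002]]
wrist_force: [0.5, -0.0, -0.2]
gripper_width: 0.396
```

play_rows:
  commands:
    - {"fingers": -1,"tx": 0,"ty": -0.05,"tz": 0.01,"ax": 0,"ay": 0,"az": 0}
    - {"fingers": -1,"tx": 0,"ty": -0.1,"tz": 0.02,"ax": 0,"ay": 0,"az": 0}
    - {"fingers": -1,"tx": 0,"ty": -0.15,"tz": 0.027,"ax": 0,"ay": 0,"az": 0}
    - {"fingers": -1,"tx": 0,"ty": -0.2,"tz": 0.027,"ax": 0,"ay": 0,"az": 0}
    - {"fingers": -1,"tx": 0,"ty": -0.24,"tz": 0.027,"ax": 0,"ay": 0,"az": 0}

```text
time_s: 16.5
tcp_pos: [0.517, -0.2966, 0.1535]
ee_rot: [[0.001, -0.008, 1.0], [-0.0, 1.0, 0.008], [-1.0, -0.0, 0.0]]
wrist_force: [0.6, 0.3, -0.9]
gripper_width: 0.691
```

play_rows:
  commands:
    - {"fingers": -1,"tx": 0,"ty": -0.047,"tz": 0,"ax": 0,"ay": 0,"az": 0}
    - {"fingers": -1,"tx": 0,"ty": -0.047,"tz": 0,"ax": 0,"ay": 0,"az": 0}
    - {"fingers": -1,"tx": 0,"ty": -0.047,"tz": 0,"ax": 0,"ay": 0,"az": 0}
    - {"fingers": -1,"tx": 0,"ty": -0.047,"tz": 0,"ax": 0,"ay": 0,"az": 0}
    - {"fingers": -1,"tx": 0,"ty": -0.047,"tz": 0,"ax": 0,"ay": 0,"az": 0}

```text
time_s: 16.92
tcp_pos: [0.5171, -0.3286, 0.1534]
ee_rot: [[-0.0, -0.01, 1.0], [0.0, 1.0, 0.01], [-1.0, 0.0, -0.0]]
wrist_force: [-0.2, 1.0, 0.7]
gripper_width: 0.987
```

```bash
python3 - <<'E'
from fit import *
s=r.sense();print(s['tcp_pos'],s['gripper_width'])
W=shot('wrist'); np.savez('w6.npz',**W); save(W,'pics/w6.png',0,0,640,240,1.25)
E
```

```text
[ 0.51706602 -0.32856438  0.15340166] 0.9873547996149349
```

View pics/w6.png

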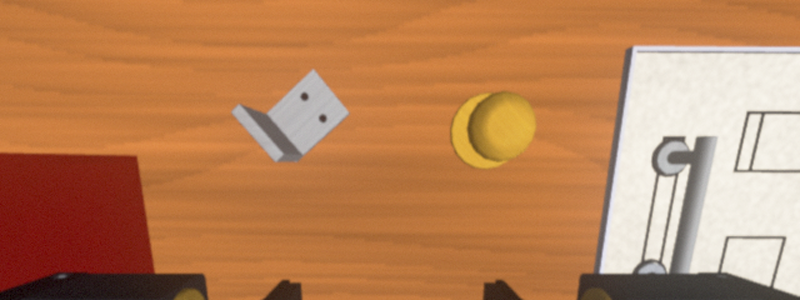

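The view shows the bracket base's +x edge from raw (251,55) to (279,90), with the upright at lower left. The knob head is at raw (402,100). The pull stands on its circles at about (537,126) and looks slightly off, so I'll check it later.

```bash
python3 - <<'E'
from fit import *
W=dict(np.load('w6.npz'))
a,b=[ray(W,u,.005)[:2]*1000 for u in((251.4,55.2),(279.4,89.8))]
d=(b-a); n=np.array([-d[1],d[0]])/np.linalg.norm(d); m=(a+b)/2
if n@np.array([-1,1])<0:n=-n
print('edge',a,b,np.linalg.norm(d),'yaw',np.degrees(np.arctan2(n[1],n[0])),'origin',m-28*n,'leg',m-52*n)
for h in (-20,-28):
  o=m-28*n; e=np.array([-n[1],n[0]])
  print(h,proj(W,[[*(o+h*n+s*20*e)/1000,.056] for s in(-1,1)])*1.25)
hsv=cv2.cvtColor(W['image'],cv2.COLOR_RGB2HSV); mm=cv2.inRange(hsv,(19,150,60),(35,255,255)); mm[:,:340]=0;mm[:,450:]=0;mm[180:]=0
print('bbox',cv2.boundingRect(mm),'head',ray(W,(402.4,100.3),.043)*1000,'rose',ray(W,(386.5,104.5),.006)*1000)
# pull discs: fit of silhouette
for nm,u in (('c',(537,126)),): print(ray(W,u,.009)*1000)
x=proj(W,w([[-48,-128],[48,-128],[-62,-128]],[.4945,.0148,.004],.004)); print('expected circles',x*1.25)
save(W,'pics/w6z.png',480,80,640,220,5)
E
```

```text
edge [ 386.54671349 -386.25164171] [ 416.07262214 -361.22830384] 38.70331664955281 yaw 130.28142317515656 origin [ 419.41285692 -395.10055667] leg [ 434.92987615 -413.40962857]
-20 [[283.99285626 154.10849947]
 [238.8611581  102.35467975]]
-28 [[274.91605871 162.39185556]
 [229.73260771 111.18818654]]
bbox (361, 74, 68, 61) head [ 427.7457684  -256.09134071   43.        ] rose [ 428.29404545 -260.14932427    6.        ]
[ 446.60613754 -116.3435523     9.        ]
expected circles [[670.15930956 158.12710782]
 [648.62621276 276.34456624]
 [673.59495336 139.26530256]]
```

View pics/w6z.png

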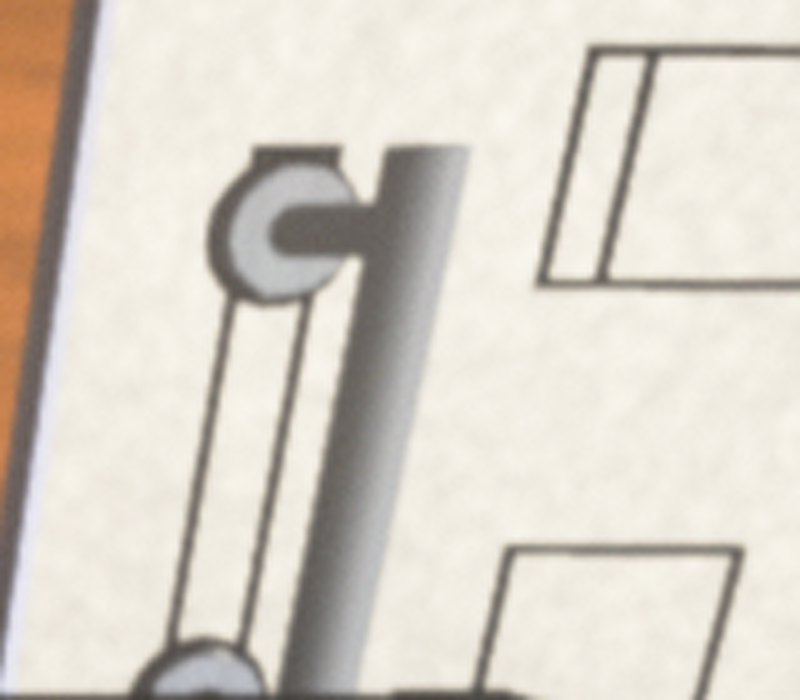

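The zoom shows the pull's near disc fully covering its circle, with the bar stub lines centred under it, so it is well placed. Before gripping the bracket I'll check the red box's height.

```bash
python3 - <<'E'
from fit import *
from scipy.optimize import least_squares
t=dict(np.load('top.npz'));W=dict(np.load('w6.npz'));b=shot('scene')
obs=[(t,(507.5,217.5)),(W,(109.6,124.5)),(b,(210,325))]
f=lambda X:np.concatenate([proj(p,X)[0]-u for p,u in obs])
o=least_squares(f,[.45,-.5,.05]);print(o.x,o.fun)
o=least_squares(lambda X:f(X)[:4],[.45,-.5,.05]);print(o.x,o.fun)
E
```

```text
[ 0.44739644 -0.49232231  0.05679736] [-6.67782824  0.4377438  -2.93893035 -2.71133069 11.40588759  4.60495067]
[ 0.44945918 -0.53504629 -0.00916991] [-0.2086485   1.01308229 -0.07223778  0.36991858]
```

play_rows:
  commands:
    - {"fingers": -0.3,"tx": 0,"ty": -0.03,"tz": -0.03,"ax": -0.03,"ay": 0,"az": 0}
    - {"fingers": -0.3,"tx": 0,"ty": -0.06,"tz": -0.06,"ax": -0.06,"ay": 0,"az": 0}
    - {"fingers": -0.3,"tx": 0,"ty": -0.09,"tz": -0.09,"ax": -0.09,"ay": 0,"az": 0}
    - {"fingers": -0.3,"tx": 0,"ty": -0.113,"tz": -0.11,"ax": -0.12,"ay": 0,"az": 0}
    - {"fingers": -0.3,"tx": 0,"ty": -0.113,"tz": -0.11,"ax": -0.15,"ay": 0,"az": 0}

```text
time_s: 17.43
tcp_pos: [0.4331, -0.4163, 0.1537]
ee_rot: [[-0.001, -0.464, 0.886], [-0.0, 0.886, 0.464], [-1.0, 0.0, -0.001]]
wrist_force: [1.6, 0.8, 0.2]
gripper_width: 0.711
```

play_rows:
  commands:
    - {"fingers": -0.3,"tx": 0,"ty": 0,"tz": 0,"ax": -0.03,"ay": 0,"az": 0}
    - {"fingers": -0.3,"tx": 0,"ty": 0,"tz": 0,"ax": -0.06,"ay": 0,"az": 0}
    - {"fingers": -0.3,"tx": 0,"ty": 0,"tz": 0,"ax": -0.071,"ay": 0,"az": 0}
    - {"fingers": -0.3,"tx": 0,"ty": 0,"tz": 0,"ax": -0.071,"ay": 0,"az": 0}
    - {"fingers": -0.3,"tx": 0,"ty": 0,"tz": 0,"ax": -0.071,"ay": 0,"az": 0}

```text
time_s: 17.85
tcp_pos: [0.4358, -0.4143, 0.1537]
ee_rot: [[0.0, -0.647, 0.763], [-0.0, 0.763, 0.647], [-1.0, -0.0, 0.0]]
wrist_force: [0.0, 0.5, -0.4]
gripper_width: 0.648
```

```bash
python3 - <<'E'
from fit import *
s=r.sense();print(s['tcp_pos'],s['gripper_width'],np.degrees(np.arctan2(-s['ee_rot'][0][1],s['ee_rot'][1][1])))
W=shot('wrist'); np.savez('w7.npz',**W); print(proj(W,[[.435,-.4134,.056],[.419,-.395,.005],[.428,-.2575,.05]])); save(W,'pics/w7.png',160,60,480,310,2.5)
E
```

```text
[ 0.43578742 -0.41425687  0.15367665] 0.6481573826039951 40.285204174013366
[[313.62334115 207.69266213]
 [337.51132815 194.17731279]
 [443.62288959 303.02408107]]
```

View pics/w7.png

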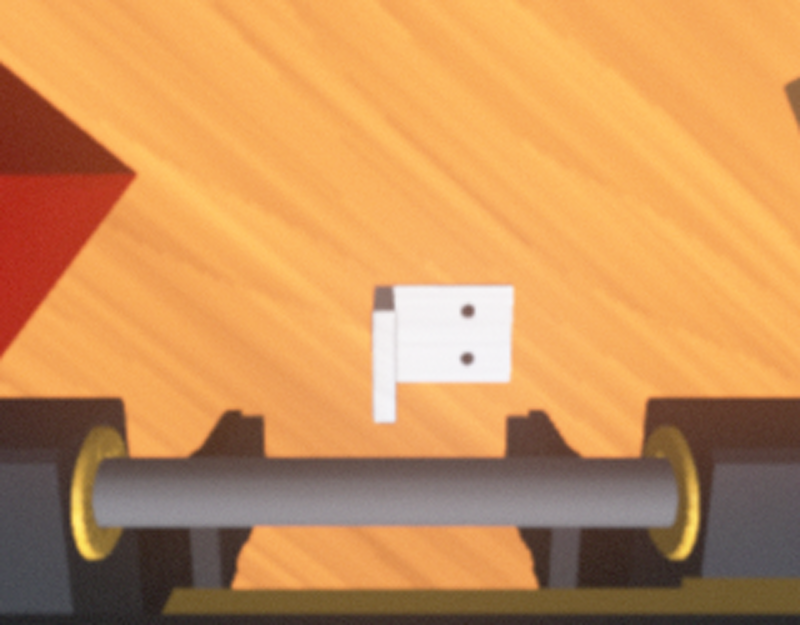

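The view from above the bracket has its leg's top face at raw (314,206) against a predicted (314,208), square to the jaws. I'm descending.

play_rows:
  commands:
    - {"fingers": -0.3,"tx": 0.03,"ty": 0,"tz": 0,"ax": 0,"ay": 0,"az": 0}
    - {"fingers": -0.3,"tx": 0.06,"ty": 0,"tz": 0,"ax": 0,"ay": 0,"az": 0}
    - {"fingers": -0.3,"tx": 0.09,"ty": 0,"tz": 0,"ax": 0,"ay": 0,"az": 0}
    - {"fingers": -0.3,"tx": 0.12,"ty": 0,"tz": 0,"ax": 0,"ay": 0,"az": 0}
    - {"fingers": -0.3,"tx": 0.135,"ty": 0,"tz": 0,"ax": 0,"ay": 0,"az": 0}

```text
time_s: 18.32
tcp_pos: [0.4342, -0.4138, 0.0495]
ee_rot: [[-0.004, -0.646, 0.763], [0.003, 0.763, 0.646], [-1.0, 0.004, -0.001]]
wrist_force: [-0.3, 0.8, -0.5]
gripper_width: 0.651
```

play_rows:
  commands:
    - {"fingers": -0.3,"tx": 0.01,"ty": 0,"tz": 0,"ax": 0,"ay": 0,"az": 0}
    - {"fingers": -0.3,"tx": 0.01,"ty": 0,"tz": 0,"ax": 0,"ay": 0,"az": 0}
    - {"fingers": 1,"tx": 0.01,"ty": 0,"tz": 0,"ax": 0,"ay": 0,"az": 0}
    - {"fingers": 1,"tx": 0.01,"ty": 0,"tz": 0,"ax": 0,"ay": 0,"az": 0}
    - {"fingers": 1,"tx": 0.01,"ty": 0,"tz": 0,"ax": 0,"ay": 0,"az": 0}

```text
time_s: 18.73
tcp_pos: [0.4362, -0.4155, 0.0461]
ee_rot: [[0.002, -0.647, 0.763], [-0.001, 0.763, 0.647], [-1.0, -0.003, 0.001]]
wrist_force: [0.2, 0.1, 0.6]
gripper_width: 0.501
```

play_rows:
  commands:
    - {"fingers": 1,"tx": 0,"ty": 0,"tz": 0,"ax": 0,"ay": 0,"az": 0}
    - {"fingers": 1,"tx": 0,"ty": 0,"tz": 0,"ax": 0,"ay": 0,"az": 0}
    - {"fingers": 1,"tx": 0,"ty": 0,"tz": 0,"ax": 0,"ay": 0,"az": 0}
    - {"fingers": 1,"tx": 0,"ty": 0,"tz": 0,"ax": 0,"ay": 0,"az": 0}
    - {"fingers": 1,"tx": 0,"ty": 0,"tz": 0,"ax": 0,"ay": 0,"az": 0}

```text
time_s: 19.15
tcp_pos: [0.4354, -0.415, 0.0448]
ee_rot: [[0.0, -0.646, 0.763], [-0.0, 0.763, 0.646], [-1.0, -0.0, 0.0]]
wrist_force: [0.2, -0.5, 0.8]
gripper_width: 0.134
```

play_rows:
  commands:
    - {"fingers": 1,"tx": 0,"ty": 0,"tz": 0,"ax": 0,"ay": 0,"az": 0}
    - {"fingers": 1,"tx": 0,"ty": 0,"tz": 0,"ax": 0,"ay": 0,"az": 0}
    - {"fingers": 1,"tx": 0,"ty": 0,"tz": 0,"ax": 0,"ay": 0,"az": 0}
    - {"fingers": 1,"tx": 0,"ty": 0,"tz": 0,"ax": 0,"ay": 0,"az": 0}

```text
time_s: 19.48
tcp_pos: [0.4354, -0.415, 0.0447]
ee_rot: [[-0.0, -0.646, 0.763], [-0.0, 0.763, 0.646], [-1.0, -0.0, -0.0]]
wrist_force: [-0.8, 0.3, 1.2]
gripper_width: 0.094
```

play_rows:
  commands:
    - {"fingers": 1,"tx": -0.03,"ty": 0,"tz": 0,"ax": 0,"ay": 0,"az": 0}
    - {"fingers": 1,"tx": -0.07,"ty": 0,"tz": 0,"ax": 0.01,"ay": 0,"az": 0}
    - {"fingers": 1,"tx": -0.11,"ty": 0,"tz": 0,"ax": 0.03,"ay": 0,"az": 0}
    - {"fingers": 1,"tx": -0.14,"ty": 0,"tz": 0,"ax": 0.06,"ay": 0,"az": 0}
    - {"fingers": 1,"tx": -0.147,"ty": 0,"tz": 0,"ax": 0.09,"ay": 0,"az": 0}

```text
time_s: 19.9
tcp_pos: [0.4371, -0.4163, 0.1593]
ee_rot: [[0.006, -0.404, 0.915], [-0.005, 0.915, 0.404], [-1.0, -0.007, 0.004]]
wrist_force: [1.3, -1.2, -1.2]
gripper_width: 0.091
```

play_rows:
  commands:
    - {"fingers": 1,"tx": 0,"ty": 0,"tz": 0,"ax": 0.03,"ay": 0,"az": 0}
    - {"fingers": 1,"tx": 0,"ty": 0,"tz": 0,"ax": 0.06,"ay": 0,"az": 0}
    - {"fingers": 1,"tx": 0,"ty": 0,"tz": 0,"ax": 0.09,"ay": 0,"az": 0}
    - {"fingers": 1,"tx": 0,"ty": 0,"tz": 0,"ax": 0.12,"ay": 0,"az": 0}
    - {"fingers": 1,"tx": 0,"ty": 0,"tz": 0,"ax": 0.132,"ay": 0,"az": 0}

```text
time_s: 20.32
tcp_pos: [0.4349, -0.4145, 0.1541]
ee_rot: [[-0.001, -0.001, 1.0], [0.001, 1.0, 0.001], [-1.0, 0.001, -0.001]]
wrist_force: [-0.2, -0.0, -2.0]
gripper_width: 0.09
```

play_rows:
  commands:
    - {"fingers": 1,"tx": 0,"ty": 0.01,"tz": 0,"ax": 0,"ay": 0,"az": 0}
    - {"fingers": 1,"tx": 0,"ty": 0.03,"tz": 0,"ax": 0,"ay": 0,"az": 0}
    - {"fingers": 1,"tx": 0,"ty": 0.07,"tz": 0,"ax": 0,"ay": 0,"az": 0}
    - {"fingers": 1,"tx": 0,"ty": 0.11,"tz": 0,"ax": 0,"ay": 0,"az": 0}
    - {"fingers": 1,"tx": 0,"ty": 0.16,"tz": 0,"ax": 0,"ay": 0,"az": 0}

```text
time_s: 20.73
tcp_pos: [0.4342, -0.2941, 0.1543]
ee_rot: [[-0.001, -0.005, 1.0], [0.0, 1.0, 0.005], [-1.0, 0.0, -0.001]]
wrist_force: [1.2, 0.6, -1.3]
gripper_width: 0.09
```

play_rows:
  commands:
    - {"fingers": 1,"tx": 0,"ty": 0.05,"tz": 0,"ax": 0,"ay": 0,"az": 0}
    - {"fingers": 1,"tx": 0,"ty": 0.1,"tz": 0,"ax": 0,"ay": 0,"az": 0}
    - {"fingers": 1,"tx": 0,"ty": 0.14,"tz": 0,"ax": 0,"ay": 0,"az": 0}
    - {"fingers": 1,"tx": 0,"ty": 0.18,"tz": 0,"ax": 0,"ay": 0,"az": 0}
    - {"fingers": 1,"tx": 0,"ty": 0.22,"tz": 0,"ax": 0,"ay": 0,"az": 0}

```text
time_s: 21.15
tcp_pos: [0.4329, -0.1281, 0.1548]
ee_rot: [[-0.0, -0.007, 1.0], [0.0, 1.0, 0.007], [-1.0, 0.0, -0.0]]
wrist_force: [0.4, 0.2, -2.7]
gripper_width: 0.091
```

play_rows:
  commands:
    - {"fingers": 1,"tx": 0,"ty": 0.04,"tz": 0,"ax": 0,"ay": 0,"az": 0}
    - {"fingers": 1,"tx": 0,"ty": 0.07,"tz": 0,"ax": 0,"ay": 0,"az": 0}
    - {"fingers": 1,"tx": 0,"ty": 0.09,"tz": 0,"ax": 0,"ay": 0,"az": 0}
    - {"fingers": 1,"tx": 0,"ty": 0.099,"tz": 0,"ax": 0,"ay": 0,"az": 0}
    - {"fingers": 1,"tx": 0,"ty": 0.099,"tz": 0,"ax": 0,"ay": 0,"az": 0}

```text
time_s: 21.57
tcp_pos: [0.4331, -0.0545, 0.1549]
ee_rot: [[-0.0, -0.009, 1.0], [0.0, 1.0, 0.009], [-1.0, 0.0, -0.0]]
wrist_force: [-0.7, -0.3, -1.8]
gripper_width: 0.088
```

play_rows:
  commands:
    - {"fingers": 1,"tx": 0,"ty": 0,"tz": 0,"ax": 0,"ay": 0,"az": 0}
    - {"fingers": 1,"tx": 0,"ty": 0,"tz": 0,"ax": 0,"ay": 0,"az": 0}
    - {"fingers": 1,"tx": 0,"ty": 0,"tz": 0,"ax": 0,"ay": 0,"az": 0}
    - {"fingers": 1,"tx": 0,"ty": 0,"tz": 0,"ax": 0,"ay": 0,"az": 0}

```text
time_s: 21.9
tcp_pos: [0.4333, -0.0565, 0.1548]
ee_rot: [[-0.0, -0.004, 1.0], [-0.0, 1.0, 0.004], [-1.0, -0.0, -0.0]]
wrist_force: [-0.6, -0.4, -1.6]
gripper_width: 0.091
```

play_rows:
  commands:
    - {"fingers": 1,"tx": 0.03,"ty": 0.001,"tz": 0.002,"ax": 0,"ay": 0,"az": 0}
    - {"fingers": 1,"tx": 0.06,"ty": 0.001,"tz": 0.002,"ax": 0,"ay": 0,"az": 0}
    - {"fingers": 1,"tx": 0.09,"ty": 0.001,"tz": 0.002,"ax": 0,"ay": 0,"az": 0}
    - {"fingers": 1,"tx": 0.11,"ty": 0.001,"tz": 0.002,"ax": 0,"ay": 0,"az": 0}
    - {"fingers": 1,"tx": 0.12,"ty": 0.001,"tz": 0.002,"ax": 0,"ay": 0,"az": 0}

```text
time_s: 22.32
tcp_pos: [0.4337, -0.0558, 0.063]
ee_rot: [[-0.004, -0.004, 1.0], [-0.001, 1.0, 0.004], [-1.0, -0.001, -0.004]]
wrist_force: [0.6, -0.0, -0.8]
gripper_width: 0.09
```

play_rows:
  commands:
    - {"fingers": 1,"tx": 0.005,"ty": 0,"tz": 0,"ax": 0,"ay": 0,"az": 0}
    - {"fingers": 1,"tx": 0.01,"ty": 0,"tz": 0,"ax": 0,"ay": 0,"az": 0}
    - {"fingers": 1,"tx": 0.015,"ty": 0,"tz": 0,"ax": 0,"ay": 0,"az": 0}
    - {"fingers": 1,"tx": 0.02,"ty": 0,"tz": 0,"ax": 0,"ay": 0,"az": 0}
    - {"fingers": 1,"tx": 0.02,"ty": 0,"tz": 0,"ax": 0,"ay": 0,"az": 0}

```text
time_s: 22.73
tcp_pos: [0.435, -0.055, 0.0499]
ee_rot: [[0.0, -0.005, 1.0], [0.0, 1.0, 0.005], [-1.0, 0.0, 0.0]]
wrist_force: [0.5, -0.3, -2.0]
gripper_width: 0.089
```

play_rows:
  commands:
    - {"fingers": 1,"tx": 0.001,"ty": 0,"tz": 0,"ax": 0,"ay": 0,"az": 0}
    - {"fingers": 1,"tx": 0.002,"ty": 0,"tz": 0,"ax": 0,"ay": 0,"az": 0}
    - {"fingers": 1,"tx": 0.002,"ty": 0,"tz": 0,"ax": 0,"ay": 0,"az": 0}

```text
time_s: 22.98
tcp_pos: [0.4353, -0.0549, 0.0487]
ee_rot: [[0.001, -0.006, 1.0], [0.0, 1.0, 0.006], [-1.0, 0.0, 0.001]]
wrist_force: [0.2, -0.2, -1.3]
gripper_width: 0.086
```

play_rows:
  commands:
    - {"fingers": 0.5,"tx": 0,"ty": 0,"tz": 0,"ax": 0,"ay": 0,"az": 0}
    - {"fingers": 0.5,"tx": 0,"ty": 0,"tz": 0,"ax": 0,"ay": 0,"az": 0}
    - {"fingers": 0.5,"tx": 0,"ty": 0,"tz": 0,"ax": 0,"ay": 0,"az": 0}
    - {"fingers": 0.5,"tx": 0,"ty": 0,"tz": 0,"ax": 0,"ay": 0,"az": 0}

```text
time_s: 23.32
tcp_pos: [0.4352, -0.0549, 0.0486]
ee_rot: [[0.001, -0.006, 1.0], [0.0, 1.0, 0.006], [-1.0, 0.0, 0.001]]
wrist_force: [-0.6, -0.9, -0.5]
gripper_width: 0.23
```

play_rows:
  commands:
    - {"fingers": 0.5,"tx": -0.02,"ty": 0,"tz": 0,"ax": 0,"ay": 0,"az": 0}
    - {"fingers": 0.5,"tx": -0.06,"ty": 0,"tz": 0,"ax": 0,"ay": 0,"az": 0}
    - {"fingers": 0.5,"tx": -0.1,"ty": 0,"tz": 0,"ax": 0,"ay": 0,"az": 0}
    - {"fingers": 0.5,"tx": -0.13,"ty": 0,"tz": 0,"ax": 0,"ay": 0,"az": 0}
    - {"fingers": 0.5,"tx": -0.141,"ty": 0,"tz": 0,"ax": 0,"ay": 0,"az": 0}

```text
time_s: 23.73
tcp_pos: [0.4368, -0.0547, 0.1577]
ee_rot: [[0.007, -0.006, 1.0], [0.001, 1.0, 0.006], [-1.0, 0.001, 0.007]]
wrist_force: [-0.1, 0.0, -0.1]
gripper_width: 0.251
```

play_rows:
  commands:
    - {"fingers": -0.7,"tx": 0,"ty": -0.04,"tz": 0.02,"ax": 0,"ay": 0,"az": 0}
    - {"fingers": -0.7,"tx": 0,"ty": -0.08,"tz": 0.04,"ax": 0,"ay": 0,"az": 0}
    - {"fingers": -0.7,"tx": 0,"ty": -0.12,"tz": 0.06,"ax": 0,"ay": 0,"az": 0}
    - {"fingers": -0.7,"tx": 0,"ty": -0.14,"tz": 0.08,"ax": 0,"ay": 0,"az": 0}
    - {"fingers": -0.7,"tx": 0,"ty": -0.14,"tz": 0.08,"ax": 0,"ay": 0,"az": 0}

```text
time_s: 24.15
tcp_pos: [0.4976, -0.1622, 0.1533]
ee_rot: [[0.001, -0.002, 1.0], [-0.001, 1.0, 0.002], [-1.0, -0.001, 0.001]]
wrist_force: [0.7, -1.4, -0.6]
gripper_width: 0.543
```

```bash
python3 - <<'E'
from fit import *
s=r.sense();print(s['tcp_pos'],s['gripper_width'])
W=shot('wrist','pics/w8.png'); np.savez('w8.npz',**W)
hsv=cv2.cvtColor(W['image'],cv2.COLOR_RGB2HSV); mm=cv2.inRange(hsv,(19,150,60),(35,255,255)); mm[215:]=0; mm[:,300:]=0; mm=cv2.morphologyEx(mm,2,np.ones((3,3)))
n,l,st,c=cv2.connectedComponentsWithStats(mm); i=1+np.argmax(st[1:,4]); print(st[i],c[i])
# model: head sphere-ish disc r22 at z .041, rose disc r28 z .006 -> IoU fit
obs=(l==i)
def ring(x,y,r,z): a=np.linspace(0,6.283,40); return np.c_[x+r*np.cos(a),y+r*np.sin(a),0*a+z]
def mod(x):
    m=np.zeros((400,640),np.uint8)
    for zz,rr in ((.0,.028),(.006,.028),(.035,.022),(.047,.022)): cv2.fillConvexPoly(m,np.round(proj(W,ring(x[0],x[1],rr,zz))*16).astype(np.int32),1,cv2.LINE_8,4)
    return m>0
best=max(((mod((x,y))&obs).sum()/(mod((x,y))|obs).sum(),x,y) for x in np.arange(.415,.445,.0007) for y in np.arange(-.275,-.24,.0007)); print(best)
save(W,'pics/w8c.png',240,0,640,220,2)
E
```

```text
[ 0.49764403 -0.16215637  0.15332132] 0.5432633645644539
[ 175   96   70   58 3203] [209.89884483 124.01186388]
(np.float64(0.8891974451541238), np.float64(0.4296999999999995), np.float64(-0.2554000000000006))
```

View pics/w8c.png

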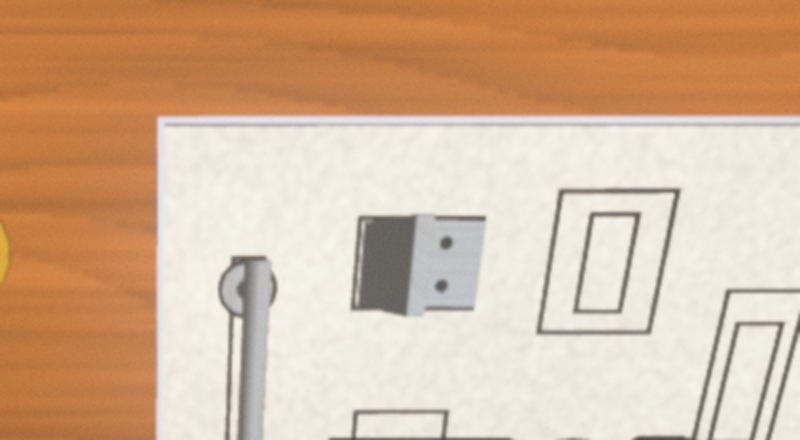

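The bracket sits inside its outline, about 2 mm towards +y, which puts tray y nearer 0.0135. The knob hasn't moved, at (0.429,-0.256).

play_rows:
  commands:
    - {"fingers": -0.7,"tx": 0,"ty": -0.04,"tz": -0.03,"ax": 0,"ay": 0,"az": 0}
    - {"fingers": -0.7,"tx": 0,"ty": -0.08,"tz": -0.06,"ax": 0,"ay": 0,"az": 0}
    - {"fingers": -0.7,"tx": 0,"ty": -0.11,"tz": -0.08,"ax": 0,"ay": 0,"az": 0}
    - {"fingers": -0.7,"tx": 0,"ty": -0.125,"tz": -0.091,"ax": 0,"ay": 0,"az": 0}
    - {"fingers": -0.7,"tx": 0,"ty": -0.125,"tz": -0.091,"ax": 0,"ay": 0,"az": 0}

```text
time_s: 24.62
tcp_pos: [0.4251, -0.2544, 0.1536]
ee_rot: [[-0.002, -0.003, 1.0], [0.001, 1.0, 0.003], [-1.0, 0.001, -0.002]]
wrist_force: [-0.0, 0.4, -1.4]
gripper_width: 0.839
```

play_rows:
  commands:
    - {"fingers": -0.7,"tx": 0.03,"ty": 0,"tz": 0,"ax": 0,"ay": 0,"az": 0}
    - {"fingers": -0.7,"tx": 0.06,"ty": 0,"tz": 0,"ax": 0,"ay": 0,"az": 0}
    - {"fingers": -0.7,"tx": 0.09,"ty": 0,"tz": 0,"ax": 0,"ay": 0,"az": 0}
    - {"fingers": -0.7,"tx": 0.12,"ty": 0,"tz": 0,"ax": 0,"ay": 0,"az": 0}
    - {"fingers": -0.7,"tx": 0.135,"ty": 0,"tz": 0,"ax": 0,"ay": 0,"az": 0}

```text
time_s: 25.03
tcp_pos: [0.4262, -0.252, 0.0504]
ee_rot: [[-0.004, -0.006, 1.0], [0.002, 1.0, 0.006], [-1.0, 0.002, -0.004]]
wrist_force: [-0.5, 1.2, 0.2]
gripper_width: 0.851
```

play_rows:
  commands:
    - {"fingers": -0.7,"tx": 0.01,"ty": 0,"tz": 0,"ax": 0,"ay": 0,"az": 0}
    - {"fingers": -0.7,"tx": 0.015,"ty": 0,"tz": 0,"ax": 0,"ay": 0,"az": 0}
    - {"fingers": 1,"tx": 0.015,"ty": 0,"tz": 0,"ax": 0,"ay": 0,"az": 0}
    - {"fingers": 1,"tx": 0.015,"ty": 0,"tz": 0,"ax": 0,"ay": 0,"az": 0}
    - {"fingers": 1,"tx": 0.015,"ty": 0,"tz": 0,"ax": 0,"ay": 0,"az": 0}

```text
time_s: 25.45
tcp_pos: [0.4285, -0.2537, 0.0426]
ee_rot: [[0.002, -0.006, 1.0], [-0.001, 1.0, 0.006], [-1.0, -0.001, 0.002]]
wrist_force: [-0.1, 0.0, 0.5]
gripper_width: 0.703
```

play_rows:
  commands:
    - {"fingers": 1,"tx": 0,"ty": 0,"tz": 0,"ax": 0,"ay": 0,"az": 0}
    - {"fingers": 1,"tx": 0,"ty": 0,"tz": 0,"ax": 0,"ay": 0,"az": 0}
    - {"fingers": 1,"tx": 0,"ty": 0,"tz": 0,"ax": 0,"ay": 0,"az": 0}
    - {"fingers": 1,"tx": 0,"ty": 0,"tz": 0,"ax": 0,"ay": 0,"az": 0}
    - {"fingers": 1,"tx": 0,"ty": 0,"tz": 0,"ax": 0,"ay": 0,"az": 0}

```text
time_s: 25.87
tcp_pos: [0.4284, -0.2541, 0.0424]
ee_rot: [[0.002, -0.006, 1.0], [-0.001, 1.0, 0.006], [-1.0, -0.001, 0.002]]
wrist_force: [-0.9, -1.1, 4.8]
gripper_width: 0.484
```

play_rows:
  commands:
    - {"fingers": 1,"tx": 0,"ty": 0,"tz": 0,"ax": 0,"ay": 0,"az": 0}
    - {"fingers": 1,"tx": 0,"ty": 0,"tz": 0,"ax": 0,"ay": 0,"az": 0}

```text
time_s: 26.03
tcp_pos: [0.4284, -0.2541, 0.0424]
ee_rot: [[0.001, -0.006, 1.0], [-0.001, 1.0, 0.006], [-1.0, -0.001, 0.001]]
wrist_force: [0.0, -2.3, 6.0]
gripper_width: 0.49
```

play_rows:
  commands:
    - {"fingers": 1,"tx": -0.03,"ty": 0,"tz": 0,"ax": 0,"ay": 0,"az": 0}
    - {"fingers": 1,"tx": -0.07,"ty": 0,"tz": 0,"ax": 0,"ay": 0,"az": 0}
    - {"fingers": 1,"tx": -0.11,"ty": 0,"tz": 0,"ax": 0,"ay": 0,"az": 0}
    - {"fingers": 1,"tx": -0.15,"ty": 0,"tz": 0,"ax": 0,"ay": 0,"az": 0}
    - {"fingers": 1,"tx": -0.173,"ty": 0,"tz": 0,"ax": 0,"ay": 0,"az": 0}

```text
time_s: 26.45
tcp_pos: [0.4281, -0.2537, 0.1737]
ee_rot: [[0.002, -0.005, 1.0], [-0.0, 1.0, 0.005], [-1.0, -0.0, 0.002]]
wrist_force: [1.1, -0.4, -2.1]
gripper_width: 0.484
```

play_rows:
  commands:
    - {"fingers": 1,"tx": 0,"ty": 0.02,"tz": 0.01,"ax": 0,"ay": 0,"az": 0}
    - {"fingers": 1,"tx": 0,"ty": 0.06,"tz": 0.03,"ax": 0,"ay": 0,"az": 0}
    - {"fingers": 1,"tx": 0,"ty": 0.1,"tz": 0.05,"ax": 0,"ay": 0,"az": 0}
    - {"fingers": 1,"tx": 0,"ty": 0.14,"tz": 0.07,"ax": 0,"ay": 0,"az": 0}
    - {"fingers": 1,"tx": 0,"ty": 0.18,"tz": 0.08,"ax": 0,"ay": 0,"az": 0}

```text
time_s: 26.87
tcp_pos: [0.4874, -0.1168, 0.1704]
ee_rot: [[-0.001, -0.005, 1.0], [0.001, 1.0, 0.005], [-1.0, 0.001, -0.001]]
wrist_force: [-0.0, -0.5, -1.6]
gripper_width: 0.484
```

play_rows:
  commands:
    - {"fingers": 1,"tx": 0,"ty": 0.04,"tz": 0.02,"ax": 0,"ay": 0,"az": 0}
    - {"fingers": 1,"tx": 0,"ty": 0.09,"tz": 0.035,"ax": 0,"ay": 0,"az": 0}
    - {"fingers": 1,"tx": 0,"ty": 0.14,"tz": 0.05,"ax": 0,"ay": 0,"az": 0}
    - {"fingers": 1,"tx": 0,"ty": 0.18,"tz": 0.07,"ax": 0,"ay": 0,"az": 0}
    - {"fingers": 1,"tx": 0,"ty": 0.22,"tz": 0.08,"ax": 0,"ay": 0,"az": 0}

```text
time_s: 27.28
tcp_pos: [0.5461, 0.049, 0.1701]
ee_rot: [[-0.002, -0.006, 1.0], [0.0, 1.0, 0.006], [-1.0, 0.0, -0.002]]
wrist_force: [1.5, -0.0, -1.3]
gripper_width: 0.486
```

play_rows:
  commands:
    - {"fingers": 1,"tx": 0,"ty": 0.01,"tz": 0.005,"ax": 0,"ay": 0,"az": 0}
    - {"fingers": 1,"tx": 0,"ty": 0.018,"tz": 0.01,"ax": 0,"ay": 0,"az": 0}
    - {"fingers": 1,"tx": 0,"ty": 0.018,"tz": 0.01,"ax": 0,"ay": 0,"az": 0}
    - {"fingers": 1,"tx": 0,"ty": 0.018,"tz": 0.01,"ax": 0,"ay": 0,"az": 0}
    - {"fingers": 1,"tx": 0,"ty": 0.018,"tz": 0.01,"ax": 0,"ay": 0,"az": 0}

```text
time_s: 27.7
tcp_pos: [0.5528, 0.0592, 0.171]
ee_rot: [[-0.001, -0.004, 1.0], [-0.0, 1.0, 0.004], [-1.0, -0.0, -0.001]]
wrist_force: [0.3, -0.8, -2.8]
gripper_width: 0.488
```

```bash
python3 - <<'E'
from fit import *
s=r.sense();print(s['tcp_pos'],s['gripper_width'])
W=shot('wrist','pics/w9.png'); np.savez('w9.npz',**W)
V=W
for names in (['castor','bolt'],):
    K=4; I=cv2.resize(cv2.cvtColor(V['image'],7),None,fx=K,fy=K,interpolation=cv2.INTER_CUBIC).astype(np.float32); G=cv2.GaussianBlur(I,(0,0),3)
    P=np.vstack([k for n in names for k in OUT[n]])
    C=lambda x:samp(G,(proj(V,w(P,x,.004))+.5)*K-.5).mean()
    g=[(C([.495+dx,.0145+dy,a]),dx,dy,a) for dx in np.arange(-.006,.0061,.001) for dy in np.arange(-.005,.0051,.001) for a in np.radians(np.arange(-1,1.6,.25))]
    b=min(g)[1:]; x0=np.array([.495+b[0],.0145+b[1],b[2]])
    o=minimize(C,x0,method='Nelder-Mead',options=dict(initial_simplex=x0+np.array([[0,0,0],[.001,0,0],[0,.001,0],[0,0,.004]])))
    print(np.round(o.x[:2]*1000,1),np.degrees(o.x[2]),o.fun)
hsv=cv2.cvtColor(V['image'],cv2.COLOR_RGB2HSV); print('yellow bbox', cv2.boundingRect(cv2.inRange(hsv,(19,150,60),(35,255,255))[:225]))
E
```

```text
[0.55275797 0.05923824 0.17102011] 0.4875487793358114
[493.8  14.6] 0.8947854343118895 195.5638885498047
yellow bbox (275, 15, 328, 210)
```

play_rows:
  commands:
    - {"fingers": 1,"tx": 0.03,"ty": 0.001,"tz": 0.002,"ax": 0,"ay": 0,"az": 0}
    - {"fingers": 1,"tx": 0.06,"ty": 0.001,"tz": 0.002,"ax": 0,"ay": 0,"az": 0}
    - {"fingers": 1,"tx": 0.1,"ty": 0.001,"tz": 0.002,"ax": 0,"ay": 0,"az": 0}
    - {"fingers": 1,"tx": 0.13,"ty": 0.001,"tz": 0.002,"ax": 0,"ay": 0,"az": 0}
    - {"fingers": 1,"tx": 0.145,"ty": 0.001,"tz": 0.002,"ax": 0,"ay": 0,"az": 0}

```text
time_s: 28.17
tcp_pos: [0.5528, 0.0594, 0.0598]
ee_rot: [[-0.005, -0.003, 1.0], [-0.001, 1.0, 0.003], [-1.0, -0.001, -0.005]]
wrist_force: [0.4, -0.5, -2.4]
gripper_width: 0.485
```

play_rows:
  commands:
    - {"fingers": 1,"tx": 0.005,"ty": 0,"tz": 0,"ax": 0,"ay": 0,"az": 0}
    - {"fingers": 1,"tx": 0.01,"ty": 0,"tz": 0,"ax": 0,"ay": 0,"az": 0}
    - {"fingers": 1,"tx": 0.015,"ty": 0,"tz": 0,"ax": 0,"ay": 0,"az": 0}
    - {"fingers": 1,"tx": 0.02,"ty": 0,"tz": 0,"ax": 0,"ay": 0,"az": 0}
    - {"fingers": 1,"tx": 0.02,"ty": 0,"tz": 0,"ax": 0,"ay": 0,"az": 0}

```text
time_s: 28.58
tcp_pos: [0.5551, 0.0611, 0.0479]
ee_rot: [[0.0, -0.005, 1.0], [0.0, 1.0, 0.005], [-1.0, 0.0, 0.0]]
wrist_force: [0.3, -0.3, -1.7]
gripper_width: 0.483
```

play_rows:
  commands:
    - {"fingers": 1,"tx": 0.001,"ty": 0,"tz": 0,"ax": 0,"ay": 0,"az": 0}
    - {"fingers": 1,"tx": 0.001,"ty": 0,"tz": 0,"ax": 0,"ay": 0,"az": 0}
    - {"fingers": 1,"tx": 0.001,"ty": 0,"tz": 0,"ax": 0,"ay": 0,"az": 0}

```text
time_s: 28.83
tcp_pos: [0.5553, 0.0613, 0.0474]
ee_rot: [[0.001, -0.006, 1.0], [0.0, 1.0, 0.006], [-1.0, 0.0, 0.001]]
wrist_force: [-0.6, -0.5, -2.4]
gripper_width: 0.486
```

play_rows:
  commands:
    - {"fingers": 1,"tx": 0.001,"ty": -0.0015,"tz": -0.001,"ax": 0,"ay": 0,"az": 0}
    - {"fingers": 1,"tx": 0.0015,"ty": -0.0015,"tz": -0.001,"ax": 0,"ay": 0,"az": 0}
    - {"fingers": -0.4,"tx": 0.0015,"ty": -0.0015,"tz": -0.001,"ax": 0,"ay": 0,"az": 0}
    - {"fingers": -0.4,"tx": 0.0015,"ty": -0.0015,"tz": -0.001,"ax": 0,"ay": 0,"az": 0}
    - {"fingers": -0.4,"tx": 0.0015,"ty": -0.0015,"tz": -0.001,"ax": 0,"ay": 0,"az": 0}

```text
time_s: 29.25
tcp_pos: [0.5546, 0.0601, 0.0461]
ee_rot: [[0.001, -0.006, 1.0], [0.0, 1.0, 0.006], [-1.0, 0.0, 0.001]]
wrist_force: [-0.1, -0.2, -0.4]
gripper_width: 0.632
```

play_rows:
  commands:
    - {"fingers": -0.4,"tx": 0,"ty": 0,"tz": 0,"ax": 0,"ay": 0,"az": 0}
    - {"fingers": -0.4,"tx": -0.03,"ty": 0,"tz": 0,"ax": 0,"ay": 0,"az": 0}
    - {"fingers": -0.4,"tx": -0.07,"ty": 0,"tz": 0,"ax": 0,"ay": 0,"az": 0}
    - {"fingers": -0.4,"tx": -0.11,"ty": 0,"tz": 0,"ax": 0,"ay": 0,"az": 0}
    - {"fingers": -0.4,"tx": -0.145,"ty": 0,"tz": 0,"ax": 0,"ay": 0,"az": 0}

```text
time_s: 29.67
tcp_pos: [0.5545, 0.06, 0.1563]
ee_rot: [[0.001, -0.006, 1.0], [-0.0, 1.0, 0.006], [-1.0, -0.0, 0.001]]
wrist_force: [0.7, -0.4, -0.7]
gripper_width: 0.7
```

play_rows:
  commands:
    - {"fingers": -0.6,"tx": 0,"ty": 0.05,"tz": -0.01,"ax": 0,"ay": 0,"az": 0}
    - {"fingers": -0.6,"tx": 0,"ty": 0.1,"tz": -0.02,"ax": 0,"ay": 0,"az": 0}
    - {"fingers": -0.6,"tx": 0,"ty": 0.15,"tz": -0.03,"ax": 0,"ay": 0,"az": 0}
    - {"fingers": -0.6,"tx": 0,"ty": 0.2,"tz": -0.05,"ax": 0,"ay": 0,"az": 0}
    - {"fingers": -0.6,"tx": 0,"ty": 0.24,"tz": -0.06,"ax": 0,"ay": 0,"az": 0}

```text
time_s: 30.08
tcp_pos: [0.5071, 0.2419, 0.1547]
ee_rot: [[-0.0, -0.006, 1.0], [0.0, 1.0, 0.006], [-1.0, 0.0, 0.0]]
wrist_force: [-0.6, -0.0, -0.2]
gripper_width: 0.801
```

play_rows:
  commands:
    - {"fingers": -0.6,"tx": 0,"ty": 0.04,"tz": 0,"ax": 0,"ay": 0,"az": 0}
    - {"fingers": -0.6,"tx": 0,"ty": 0.05,"tz": 0,"ax": 0,"ay": 0,"az": 0}
    - {"fingers": -0.6,"tx": 0,"ty": 0.05,"tz": 0,"ax": 0,"ay": 0,"az": 0}
    - {"fingers": -0.6,"tx": 0,"ty": 0.05,"tz": 0,"ax": 0,"ay": 0,"az": 0}
    - {"fingers": -0.6,"tx": 0,"ty": 0.05,"tz": 0,"ax": 0,"ay": 0,"az": 0}

```text
time_s: 30.5
tcp_pos: [0.508, 0.2761, 0.1543]
ee_rot: [[-0.001, -0.004, 1.0], [-0.001, 1.0, 0.004], [-1.0, -0.001, -0.001]]
wrist_force: [0.3, -0.1, -0.1]
gripper_width: 0.801
```

```bash
python3 - <<'E'
from fit import *
s=r.sense();print(s['tcp_pos'],s['gripper_width'],np.degrees(np.arctan2(-s['ee_rot'][0][1],s['ee_rot'][1][1])))
W=shot('wrist','pics/w10.png'); np.savez('w10.npz',**W)
hsv=cv2.cvtColor(W['image'],cv2.COLOR_RGB2HSV); mm=cv2.inRange(hsv,(19,150,60),(35,255,255)); mm[200:]=0; mm=cv2.morphologyEx(mm,2,np.ones((3,3)))
n,l,st,c=cv2.connectedComponentsWithStats(mm); print(st[1:])
i=1+np.argmax(st[1:,4]*(st[1:,0]>230)); pts=np.argwhere(l==i)[:,::-1]
q=cv2.minAreaRect(np.array([ray(W,u,.022)[:2]*1000 for u in pts],np.float32)); print('body',q,'px',cv2.minAreaRect(pts.astype(np.float32)))
E
```

```text
[0.50801459 0.27606545 0.15431818] 0.8010687581489743 0.24798186712809972
[[ 305   64   62   65 2326]]
body ((414.4071960449219, 294.8797607421875), (42.18317413330078, 42.39659881591797), 53.893455505371094) px ((334.8799743652344, 96.15998840332031), (48.400001525878906, 50.0), 36.86989974975586)
```

View pics/w10.png

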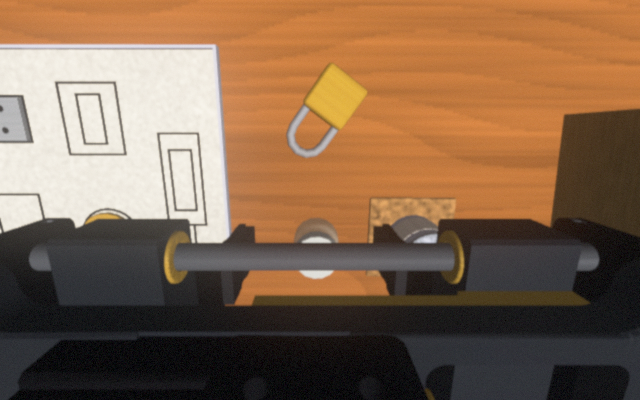

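play_rows:
  commands:
    - {"fingers": -0.6,"tx": 0,"ty": 0.01,"tz": -0.03,"ax": 0.03,"ay": 0,"az": 0}
    - {"fingers": -0.6,"tx": 0,"ty": 0.02,"tz": -0.07,"ax": 0.06,"ay": 0,"az": 0}
    - {"fingers": -0.6,"tx": 0,"ty": 0.027,"tz": -0.1,"ax": 0.09,"ay": 0,"az": 0}
    - {"fingers": -0.6,"tx": 0,"ty": 0.027,"tz": -0.125,"ax": 0.12,"ay": 0,"az": 0}
    - {"fingers": -0.6,"tx": 0,"ty": 0.027,"tz": -0.125,"ax": 0.15,"ay": 0,"az": 0}

```text
time_s: 30.97
tcp_pos: [0.4117, 0.2952, 0.1547]
ee_rot: [[-0.002, 0.453, 0.891], [-0.001, 0.891, -0.453], [-1.0, -0.001, -0.001]]
wrist_force: [-0.3, 0.9, -0.0]
gripper_width: 0.801
```

play_rows:
  commands:
    - {"fingers": -0.6,"tx": 0,"ty": 0,"tz": 0,"ax": 0.03,"ay": 0,"az": 0}
    - {"fingers": -0.6,"tx": 0.03,"ty": 0,"tz": 0,"ax": 0.052,"ay": 0,"az": 0}
    - {"fingers": -0.6,"tx": 0.06,"ty": 0,"tz": 0,"ax": 0.052,"ay": 0,"az": 0}
    - {"fingers": -0.6,"tx": 0.09,"ty": 0,"tz": 0,"ax": 0.052,"ay": 0,"az": 0}
    - {"fingers": -0.6,"tx": 0.11,"ty": 0,"tz": 0,"ax": 0.052,"ay": 0,"az": 0}

```text
time_s: 31.38
tcp_pos: [0.4186, 0.2913, 0.0703]
ee_rot: [[-0.012, 0.584, 0.811], [0.007, 0.812, -0.584], [-1.0, -0.001, -0.014]]
wrist_force: [0.2, 0.0, 0.5]
gripper_width: 0.8
```

play_rows:
  commands:
    - {"fingers": -0.6,"tx": 0.02,"ty": 0,"tz": 0,"ax": 0,"ay": 0,"az": 0}
    - {"fingers": -0.6,"tx": 0.04,"ty": 0,"tz": 0,"ax": 0,"ay": 0,"az": 0}
    - {"fingers": -0.6,"tx": 0.05,"ty": 0,"tz": 0,"ax": 0,"ay": 0,"az": 0}
    - {"fingers": -0.6,"tx": 0.05,"ty": 0,"tz": 0,"ax": 0,"ay": 0,"az": 0}
    - {"fingers": -0.6,"tx": 0.05,"ty": 0,"tz": 0,"ax": 0,"ay": 0,"az": 0}

```text
time_s: 31.8
tcp_pos: [0.4188, 0.2932, 0.0345]
ee_rot: [[-0.011, 0.583, 0.813], [0.008, 0.813, -0.583], [-1.0, 0.0, -0.014]]
wrist_force: [-0.2, 0.5, 0.1]
gripper_width: 0.8
```

play_rows:
  commands:
    - {"fingers": -0.6,"tx": 0,"ty": 0,"tz": 0,"ax": 0,"ay": 0,"az": 0}
    - {"fingers": -0.6,"tx": 0,"ty": 0,"tz": 0,"ax": 0,"ay": 0,"az": 0}
    - {"fingers": -0.6,"tx": 0,"ty": 0,"tz": 0,"ax": 0,"ay": 0,"az": 0}

```text
time_s: 32.05
tcp_pos: [0.4188, 0.2941, 0.0352]
ee_rot: [[-0.01, 0.582, 0.813], [0.01, 0.813, -0.582], [-1.0, 0.003, -0.014]]
wrist_force: [0.3, 0.1, -0.4]
gripper_width: 0.802
```

play_rows:
  commands:
    - {"fingers": -0.6,"tx": 0,"ty": -0.001,"tz": -0.006,"ax": 0,"ay": -0.0045,"az": 0}
    - {"fingers": -0.6,"tx": 0,"ty": -0.001,"tz": -0.006,"ax": 0,"ay": -0.0045,"az": 0}
    - {"fingers": -0.6,"tx": 0,"ty": -0.001,"tz": -0.006,"ax": 0,"ay": -0.0045,"az": 0}
    - {"fingers": -0.6,"tx": 0,"ty": -0.001,"tz": -0.006,"ax": 0,"ay": -0.0045,"az": 0}

```text
time_s: 32.38
tcp_pos: [0.4174, 0.2934, 0.0343]
ee_rot: [[-0.008, 0.577, 0.816], [0.007, 0.816, -0.577], [-1.0, 0.001, -0.01]]
wrist_force: [0.2, -0.5, -0.0]
gripper_width: 0.801
```

```bash
python3 - <<'E'
from fit import *
s=r.sense();print(np.round(s['joints'],1),s['tcp_pos'],np.round(s['ee_rot'],3).tolist())
E
```

```text
[  53.    25.8  -29.2   -1.1  -34.9 -177.4] [0.4173741  0.29340459 0.03434378] [[-0.008, 0.577, 0.816], [0.007, 0.816, -0.577], [-1.0, 0.001, -0.01]]
```

Joint 6 is at its limit (-177.4°), so I'll back the yaw off about 1°. The jaws will square the body.

play_rows:
  commands:
    - {"fingers": -0.6,"tx": 0,"ty": 0,"tz": -0.005,"ax": -0.007,"ay": -0.003,"az": 0}
    - {"fingers": -0.6,"tx": 0,"ty": 0,"tz": -0.005,"ax": -0.007,"ay": -0.003,"az": 0}
    - {"fingers": -0.6,"tx": 0,"ty": 0,"tz": -0.005,"ax": -0.007,"ay": -0.003,"az": 0}
    - {"fingers": -0.6,"tx": 0,"ty": 0,"tz": -0.005,"ax": -0.007,"ay": -0.003,"az": 0}

```text
time_s: 32.72
tcp_pos: [0.4147, 0.2953, 0.0342]
ee_rot: [[-0.001, 0.559, 0.829], [0.002, 0.829, -0.559], [-1.0, 0.001, -0.003]]
wrist_force: [-0.2, 0.2, 0.3]
gripper_width: 0.802
```

```bash
python3 - <<'E'
from fit import *
s=r.sense();print(np.round(s['joints'],1),s['tcp_pos'],np.round(s['ee_rot'],4).tolist())
W=shot('wrist'); save(W,'pics/w11.png',160,100,480,340,2.5); print(proj(W,[[.4145,.296,.022],[.443,.2755,.0]]))
E
```

```text
[  53.7   25.7  -29.8   -0.3  -34.4 -177.4] [0.41467749 0.29525386 0.03422816] [[-0.0014, 0.5587, 0.8294], [0.0025, 0.8294, -0.5587], [-1.0, 0.0013, -0.0025]]
[[315.31519335 247.58172621]
 [313.40500671 283.53196748]]
```

View pics/w11.png

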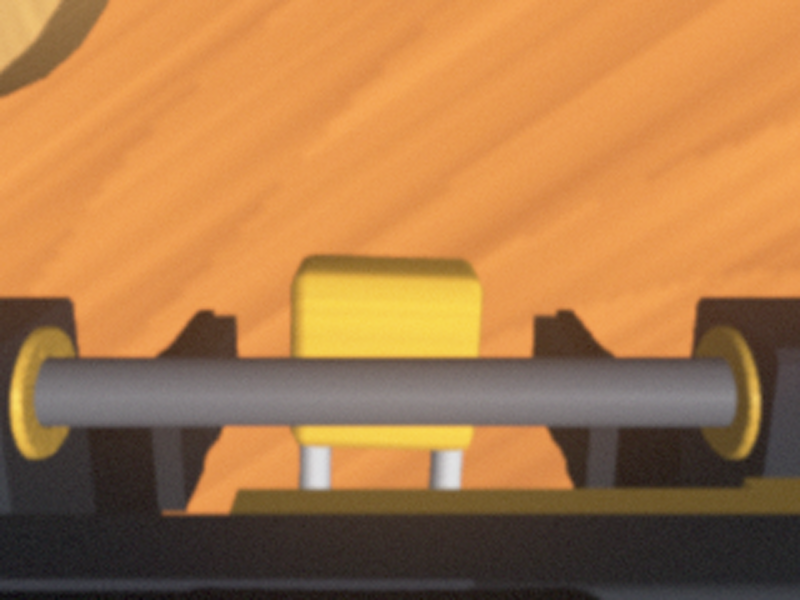

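The padlock body is centred between the fingers, with its top-face centre at raw (314,244), about 2 mm nearer the robot than predicted. I'm shifting to match and gripping.

play_rows:
  commands:
    - {"fingers": -0.6,"tx": 0.005,"ty": 0,"tz": -0.0027,"ax": 0,"ay": 0,"az": 0}
    - {"fingers": -0.6,"tx": 0.01,"ty": 0,"tz": -0.0027,"ax": 0,"ay": 0,"az": 0}
    - {"fingers": -0.6,"tx": 0.014,"ty": 0,"tz": -0.0027,"ax": 0,"ay": 0,"az": 0}
    - {"fingers": -0.6,"tx": 0.015,"ty": 0,"tz": -0.0027,"ax": 0,"ay": 0,"az": 0}
    - {"fingers": -0.6,"tx": 0.015,"ty": 0,"tz": -0.0027,"ax": 0,"ay": 0,"az": 0}

```text
time_s: 33.18
tcp_pos: [0.4133, 0.2958, 0.0225]
ee_rot: [[-0.003, 0.559, 0.829], [0.002, 0.829, -0.559], [-1.0, 0.0, -0.004]]
wrist_force: [-0.3, 0.2, 0.0]
gripper_width: 0.802
```

play_rows:
  commands:
    - {"fingers": 1,"tx": 0,"ty": 0,"tz": 0,"ax": 0,"ay": 0,"az": 0}
    - {"fingers": 1,"tx": 0,"ty": 0,"tz": 0,"ax": 0,"ay": 0,"az": 0}
    - {"fingers": 1,"tx": 0,"ty": 0,"tz": 0,"ax": 0,"ay": 0,"az": 0}
    - {"fingers": 1,"tx": 0,"ty": 0,"tz": 0,"ax": 0,"ay": 0,"az": 0}
    - {"fingers": 1,"tx": 0,"ty": 0,"tz": 0,"ax": 0,"ay": 0,"az": 0}

```text
time_s: 33.6
tcp_pos: [0.4135, 0.2961, 0.0231]
ee_rot: [[-0.002, 0.558, 0.83], [0.003, 0.83, -0.558], [-1.0, 0.002, -0.004]]
wrist_force: [-0.9, -2.2, 1.8]
gripper_width: 0.511
```

play_rows:
  commands:
    - {"fingers": 1,"tx": 0,"ty": 0,"tz": 0,"ax": 0,"ay": 0,"az": 0}
    - {"fingers": 1,"tx": 0,"ty": 0,"tz": 0,"ax": 0,"ay": 0,"az": 0}
    - {"fingers": 1,"tx": 0,"ty": 0,"tz": 0,"ax": 0,"ay": 0,"az": 0}

```text
time_s: 33.85
tcp_pos: [0.4135, 0.2961, 0.0231]
ee_rot: [[-0.002, 0.558, 0.83], [0.003, 0.83, -0.558], [-1.0, 0.002, -0.004]]
wrist_force: [0.3, 0.4, 1.1]
gripper_width: 0.507
```

play_rows:
  commands:
    - {"fingers": 1,"tx": -0.03,"ty": 0,"tz": 0,"ax": 0,"ay": 0,"az": 0}
    - {"fingers": 1,"tx": -0.07,"ty": 0,"tz": 0,"ax": 0,"ay": 0,"az": 0}
    - {"fingers": 1,"tx": -0.11,"ty": 0,"tz": 0,"ax": -0.02,"ay": 0,"az": 0}
    - {"fingers": 1,"tx": -0.15,"ty": 0,"tz": 0,"ax": -0.04,"ay": 0,"az": 0}
    - {"fingers": 1,"tx": -0.173,"ty": 0,"tz": 0,"ax": -0.07,"ay": 0,"az": 0}

```text
time_s: 34.27
tcp_pos: [0.4143, 0.2962, 0.1556]
ee_rot: [[0.0, 0.361, 0.933], [0.006, 0.933, -0.361], [-1.0, 0.006, -0.002]]
wrist_force: [-0.0, 0.5, -2.5]
gripper_width: 0.507
```

play_rows:
  commands:
    - {"fingers": 1,"tx": 0,"ty": 0,"tz": 0,"ax": -0.03,"ay": 0,"az": 0}
    - {"fingers": 1,"tx": 0,"ty": 0,"tz": 0,"ax": -0.06,"ay": 0,"az": 0}
    - {"fingers": 1,"tx": 0,"ty": 0,"tz": 0,"ax": -0.09,"ay": 0,"az": 0}
    - {"fingers": 1,"tx": 0,"ty": 0,"tz": 0,"ax": -0.12,"ay": 0,"az": 0}
    - {"fingers": 1,"tx": 0,"ty": 0,"tz": 0,"ax": -0.12,"ay": 0,"az": 0}

```text
time_s: 34.68
tcp_pos: [0.4131, 0.2951, 0.152]
ee_rot: [[-0.004, -0.005, 1.0], [0.002, 1.0, 0.005], [-1.0, 0.002, -0.004]]
wrist_force: [-0.8, -0.3, -1.7]
gripper_width: 0.504
```

play_rows:
  commands:
    - {"fingers": 1,"tx": 0,"ty": -0.03,"tz": 0.01,"ax": 0,"ay": 0,"az": 0}
    - {"fingers": 1,"tx": 0,"ty": -0.07,"tz": 0.02,"ax": 0,"ay": 0,"az": 0}
    - {"fingers": 1,"tx": 0,"ty": -0.11,"tz": 0.03,"ax": 0,"ay": 0,"az": 0}
    - {"fingers": 1,"tx": 0,"ty": -0.15,"tz": 0.05,"ax": 0,"ay": 0,"az": 0}
    - {"fingers": 1,"tx": 0,"ty": -0.19,"tz": 0.07,"ax": 0,"ay": 0,"az": 0}

```text
time_s: 35.1
tcp_pos: [0.4664, 0.1519, 0.1518]
ee_rot: [[-0.003, -0.002, 1.0], [0.003, 1.0, 0.002], [-1.0, 0.003, -0.003]]
wrist_force: [0.9, 0.4, -2.7]
gripper_width: 0.505
```

play_rows:
  commands:
    - {"fingers": 1,"tx": 0,"ty": -0.04,"tz": 0.02,"ax": 0,"ay": 0,"az": 0}
    - {"fingers": 1,"tx": 0,"ty": -0.09,"tz": 0.04,"ax": 0,"ay": 0,"az": 0}
    - {"fingers": 1,"tx": 0,"ty": -0.13,"tz": 0.05,"ax": 0,"ay": 0,"az": 0}
    - {"fingers": 1,"tx": 0,"ty": -0.17,"tz": 0.07,"ax": 0,"ay": 0,"az": 0}
    - {"fingers": 1,"tx": 0,"ty": -0.21,"tz": 0.08,"ax": 0,"ay": 0,"az": 0}

```text
time_s: 35.52
tcp_pos: [0.5283, -0.0055, 0.151]
ee_rot: [[-0.002, -0.001, 1.0], [0.003, 1.0, 0.001], [-1.0, 0.003, -0.002]]
wrist_force: [1.3, 1.1, -1.8]
gripper_width: 0.507
```

play_rows:
  commands:
    - {"fingers": 1,"tx": 0,"ty": -0.02,"tz": 0.005,"ax": 0,"ay": 0,"az": 0}
    - {"fingers": 1,"tx": 0,"ty": -0.035,"tz": 0.007,"ax": 0,"ay": 0,"az": 0}
    - {"fingers": 1,"tx": 0,"ty": -0.037,"tz": 0.007,"ax": 0,"ay": 0,"az": 0}
    - {"fingers": 1,"tx": 0,"ty": -0.037,"tz": 0.007,"ax": 0,"ay": 0,"az": 0}
    - {"fingers": 1,"tx": 0,"ty": -0.037,"tz": 0.007,"ax": 0,"ay": 0,"az": 0}

```text
time_s: 35.93
tcp_pos: [0.5326, -0.031, 0.1512]
ee_rot: [[-0.003, -0.004, 1.0], [0.004, 1.0, 0.004], [-1.0, 0.004, -0.003]]
wrist_force: [0.1, 0.3, -2.5]
gripper_width: 0.501
```

play_rows:
  commands:
    - {"fingers": 1,"tx": 0,"ty": 0,"tz": 0,"ax": 0,"ay": 0,"az": 0}
    - {"fingers": 1,"tx": 0,"ty": 0,"tz": 0,"ax": 0,"ay": 0,"az": 0}
    - {"fingers": 1,"tx": 0,"ty": 0,"tz": 0,"ax": 0,"ay": 0,"az": 0}

```text
time_s: 36.18
tcp_pos: [0.5329, -0.0307, 0.1515]
ee_rot: [[-0.002, -0.006, 1.0], [0.003, 1.0, 0.006], [-1.0, 0.003, -0.002]]
wrist_force: [0.4, -0.0, -2.7]
gripper_width: 0.501
```

play_rows:
  commands:
    - {"fingers": 1,"tx": 0.03,"ty": -0.0015,"tz": 0,"ax": 0,"ay": 0,"az": 0}
    - {"fingers": 1,"tx": 0.06,"ty": -0.0015,"tz": 0,"ax": 0,"ay": 0,"az": 0}
    - {"fingers": 1,"tx": 0.1,"ty": -0.0015,"tz": 0,"ax": 0,"ay": 0,"az": 0}
    - {"fingers": 1,"tx": 0.13,"ty": -0.0015,"tz": 0,"ax": 0,"ay": 0,"az": 0}
    - {"fingers": 1,"tx": 0.145,"ty": -0.0015,"tz": 0,"ax": 0,"ay": 0,"az": 0}

```text
time_s: 36.6
tcp_pos: [0.5309, -0.0321, 0.0399]
ee_rot: [[-0.007, -0.004, 1.0], [0.003, 1.0, 0.004], [-1.0, 0.003, -0.007]]
wrist_force: [-0.4, -1.5, -1.8]
gripper_width: 0.504
```

play_rows:
  commands:
    - {"fingers": 1,"tx": 0.005,"ty": 0,"tz": 0,"ax": 0,"ay": 0,"az": 0}
    - {"fingers": 1,"tx": 0.01,"ty": 0,"tz": 0,"ax": 0,"ay": 0,"az": 0}
    - {"fingers": 1,"tx": 0.015,"ty": 0,"tz": 0,"ax": 0,"ay": 0,"az": 0}
    - {"fingers": 1,"tx": 0.019,"ty": 0,"tz": 0,"ax": 0,"ay": 0,"az": 0}
    - {"fingers": 1,"tx": 0.019,"ty": 0,"tz": 0,"ax": 0,"ay": 0,"az": 0}

```text
time_s: 37.02
tcp_pos: [0.5329, -0.0322, 0.0286]
ee_rot: [[-0.002, -0.004, 1.0], [0.004, 1.0, 0.004], [-1.0, 0.004, -0.002]]
wrist_force: [-0.1, 0.2, -2.2]
gripper_width: 0.505
```

play_rows:
  commands:
    - {"fingers": 1,"tx": 0.001,"ty": 0,"tz": 0,"ax": 0,"ay": 0,"az": 0}
    - {"fingers": 1,"tx": 0.001,"ty": 0,"tz": 0,"ax": 0,"ay": 0,"az": 0}
    - {"fingers": 1,"tx": 0.001,"ty": 0,"tz": 0,"ax": 0,"ay": 0,"az": 0}

```text
time_s: 37.27
tcp_pos: [0.5329, -0.0323, 0.0281]
ee_rot: [[-0.001, -0.004, 1.0], [0.003, 1.0, 0.004], [-1.0, 0.003, -0.001]]
wrist_force: [-0.1, -0.7, -3.3]
gripper_width: 0.506
```

play_rows:
  commands:
    - {"fingers": 1,"tx": 0.0013,"ty": 0,"tz": 0,"ax": 0,"ay": 0,"az": 0}
    - {"fingers": 1,"tx": 0.0013,"ty": 0,"tz": 0,"ax": 0,"ay": 0,"az": 0}
    - {"fingers": -0.3,"tx": 0.0013,"ty": 0,"tz": 0,"ax": 0,"ay": 0,"az": 0}
    - {"fingers": -0.3,"tx": 0.0013,"ty": 0,"tz": 0,"ax": 0,"ay": 0,"az": 0}
    - {"fingers": -0.3,"tx": 0.0013,"ty": 0,"tz": 0,"ax": 0,"ay": 0,"az": 0}

```text
time_s: 37.68
tcp_pos: [0.533, -0.0323, 0.027]
ee_rot: [[-0.001, -0.005, 1.0], [0.003, 1.0, 0.005], [-1.0, 0.003, -0.001]]
wrist_force: [-0.3, 0.3, -0.1]
gripper_width: 0.623
```

play_rows:
  commands:
    - {"fingers": -0.3,"tx": -0.01,"ty": 0,"tz": 0,"ax": 0,"ay": 0,"az": 0}
    - {"fingers": -0.3,"tx": -0.05,"ty": 0,"tz": 0,"ax": 0,"ay": 0,"az": 0}
    - {"fingers": -0.3,"tx": -0.1,"ty": 0,"tz": 0,"ax": 0,"ay": 0,"az": 0}
    - {"fingers": -0.3,"tx": -0.15,"ty": 0,"tz": 0,"ax": 0,"ay": 0,"az": 0}
    - {"fingers": -0.3,"tx": -0.2,"ty": 0,"tz": 0,"ax": 0,"ay": 0,"az": 0}

```text
time_s: 38.1
tcp_pos: [0.5326, -0.0329, 0.179]
ee_rot: [[-0.002, -0.005, 1.0], [0.003, 1.0, 0.005], [-1.0, 0.003, -0.002]]
wrist_force: [0.8, -1.3, 0.1]
gripper_width: 0.645
```

play_rows:
  commands:
    - {"fingers": 1,"tx": -0.05,"ty": 0,"tz": 0.02,"ax": 0,"ay": 0,"az": 0}
    - {"fingers": 1,"tx": -0.1,"ty": 0,"tz": 0.05,"ax": 0,"ay": 0,"az": 0}
    - {"fingers": 1,"tx": -0.14,"ty": 0.02,"tz": 0.08,"ax": 0,"ay": 0,"az": 0}
    - {"fingers": 1,"tx": -0.14,"ty": 0.03,"tz": 0.11,"ax": 0,"ay": 0,"az": 0}
    - {"fingers": 1,"tx": -0.14,"ty": 0.03,"tz": 0.11,"ax": 0,"ay": 0,"az": 0}

```text
time_s: 38.52
tcp_pos: [0.6195, -0.0089, 0.2842]
ee_rot: [[0.005, -0.005, 1.0], [0.004, 1.0, 0.005], [-1.0, 0.004, 0.005]]
wrist_force: [1.0, 0.2, -0.6]
gripper_width: 0.355
```

play_rows:
  commands:
    - {"fingers": 1,"tx": 0,"ty": 0,"tz": 0,"ax": 0,"ay": 0,"az": 0}
    - {"fingers": 1,"tx": 0,"ty": 0,"tz": 0,"ax": 0,"ay": 0,"az": 0}
    - {"fingers": 1,"tx": 0,"ty": 0,"tz": 0,"ax": 0,"ay": 0,"az": 0}
    - {"fingers": 1,"tx": 0,"ty": 0,"tz": 0,"ax": 0,"ay": 0,"az": 0}

```text
time_s: 38.85
tcp_pos: [0.6148, -0.0107, 0.2814]
ee_rot: [[-0.003, -0.004, 1.0], [0.003, 1.0, 0.004], [-1.0, 0.003, -0.003]]
wrist_force: [0.5, 0.4, 0.7]
gripper_width: 0.061
```

```bash
python3 - <<'E'
from fit import *
s=r.sense();print(s['tcp_pos'],s['gripper_width'],s['wrist_force'])
W=shot('wrist'); np.savez('w12.npz',**W); save(W,'pics/w12.png',150,10,480,230,2.4)
b=shot('scene'); np.savez('sc2.npz',**b); x=spotter.find_in('nozzle_top',b); print([(q['uv'],q['score']) for q in x[:2]])
t=dict(np.load('top.npz'))
from scipy.optimize import least_squares
print(proj(b,[[.686,.039,.185]]))
E
```

```text
[ 0.61475981 -0.01066712  0.2813907 ] 0.061272030180597285 [0.46808019 0.39708674 0.74516353]
[([385.1, 198.2], 0.48), ([298.6, 226.8], 0.3)]
[[386.09697573 198.16562389]]
```

View pics/w12.png

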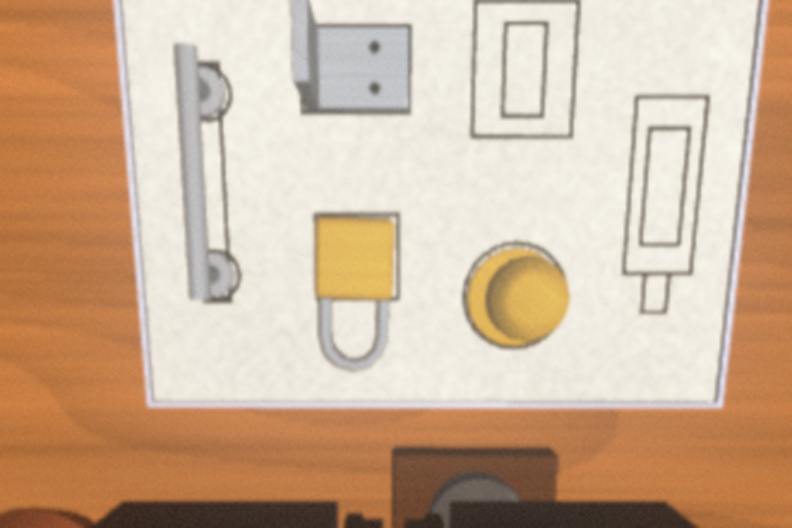

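All four pieces lie on their outlines: pull discs on the circles, bracket leg on the strip, padlock and knob about 1–2 mm off. Next I press the nozzle with closed fingers.

play_rows:
  commands:
    - {"fingers": 1,"tx": 0,"ty": 0.02,"tz": 0.03,"ax": 0,"ay": 0,"az": 0}
    - {"fingers": 1,"tx": 0,"ty": 0.04,"tz": 0.06,"ax": 0,"ay": 0,"az": 0}
    - {"fingers": 1,"tx": 0,"ty": 0.06,"tz": 0.085,"ax": 0,"ay": 0,"az": 0}
    - {"fingers": 1,"tx": 0,"ty": 0.066,"tz": 0.095,"ax": 0,"ay": 0,"az": 0}
    - {"fingers": 1,"tx": 0,"ty": 0.066,"tz": 0.095,"ax": 0,"ay": 0,"az": 0}

```text
time_s: 39.42
tcp_pos: [0.6876, 0.0406, 0.2801]
ee_rot: [[-0.004, -0.005, 1.0], [0.003, 1.0, 0.005], [-1.0, 0.003, -0.004]]
wrist_force: [-0.7, -0.4, -0.4]
gripper_width: 0.003
```

play_rows:
  commands:
    - {"fingers": 1,"tx": 0.02,"ty": 0,"tz": 0,"ax": 0,"ay": 0,"az": 0}
    - {"fingers": 1,"tx": 0.045,"ty": 0,"tz": 0,"ax": 0,"ay": 0,"az": 0}
    - {"fingers": 1,"tx": 0.065,"ty": 0,"tz": 0,"ax": 0,"ay": 0,"az": 0}
    - {"fingers": 1,"tx": 0.075,"ty": 0,"tz": 0,"ax": 0,"ay": 0,"az": 0}
    - {"fingers": 1,"tx": 0.08,"ty": 0,"tz": 0,"ax": 0,"ay": 0,"az": 0}

```text
time_s: 39.83
tcp_pos: [0.6853, 0.0389, 0.2205]
ee_rot: [[-0.005, -0.004, 1.0], [0.003, 1.0, 0.004], [-1.0, 0.003, -0.005]]
wrist_force: [-0.1, -0.4, 1.1]
gripper_width: 0.005
```

play_rows:
  commands:
    - {"fingers": 1,"tx": 0,"ty": 0,"tz": 0,"ax": 0,"ay": 0,"az": 0}
    - {"fingers": 1,"tx": 0,"ty": 0,"tz": 0,"ax": 0,"ay": 0,"az": 0}
    - {"fingers": 1,"tx": 0,"ty": 0,"tz": 0,"ax": 0,"ay": 0,"az": 0}

```text
time_s: 40.08
tcp_pos: [0.687, 0.0396, 0.223]
ee_rot: [[0.0, -0.004, 1.0], [0.004, 1.0, 0.004], [-1.0, 0.004, 0.0]]
wrist_force: [-0.5, -0.4, 0.7]
gripper_width: 0.004
```

```bash
python3 - <<'E'
from fit import *
s=r.sense();print(s['tcp_pos'],s['gripper_width'],s['wrist_force'])
b=shot('scene'); cv2.imwrite('pics/sc.png',np.hstack([cv2.resize(cv2.cvtColor(b['image'],4)[140:240,335:435],None,fx=4,fy=4,interpolation=cv2.INTER_CUBIC)]))
p=np.array(s['tcp_pos']);print((proj(b,[p-[0,0,.019],[.686,.039,.185]])-[335,140])*4)
E
```

```text
[0.68699336 0.03959561 0.22303641] 0.0043344190183146605 [-0.46871047 -0.36479547  0.65038771]
[[208.01388024 213.13516737]
 [204.38790293 232.66249555]]
```

View pics/sc.png

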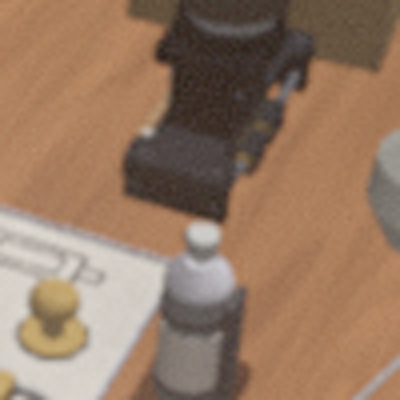

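The scene crop shows the nozzle cap at (205,232), as predicted, with the fingertips just above it.

play_rows:
  commands:
    - {"fingers": 1,"tx": 0.005,"ty": 0,"tz": 0,"ax": 0,"ay": 0,"az": 0}
    - {"fingers": 1,"tx": 0.011,"ty": 0,"tz": 0,"ax": 0,"ay": 0,"az": 0}
    - {"fingers": 1,"tx": 0.017,"ty": 0,"tz": 0,"ax": 0,"ay": 0,"az": 0}
    - {"fingers": 1,"tx": 0.021,"ty": 0,"tz": 0,"ax": 0,"ay": 0,"az": 0}
    - {"fingers": 1,"tx": 0.023,"ty": 0,"tz": 0,"ax": 0,"ay": 0,"az": 0}

```text
time_s: 40.55
tcp_pos: [0.6862, 0.0398, 0.2037]
ee_rot: [[-0.004, -0.004, 1.0], [0.003, 1.0, 0.004], [-1.0, 0.003, -0.004]]
wrist_force: [-1.8, 1.0, 2.4]
gripper_width: 0.004
```

play_rows:
  commands:
    - {"fingers": 1,"tx": 0.001,"ty": 0,"tz": 0,"ax": 0,"ay": 0,"az": 0}
    - {"fingers": 1,"tx": 0.002,"ty": 0,"tz": 0,"ax": 0,"ay": 0,"az": 0}
    - {"fingers": 1,"tx": 0.003,"ty": 0,"tz": 0,"ax": 0,"ay": 0,"az": 0}
    - {"fingers": 1,"tx": 0.004,"ty": 0,"tz": 0,"ax": 0,"ay": 0,"az": 0}
    - {"fingers": 1,"tx": 0.004,"ty": 0,"tz": 0,"ax": 0,"ay": 0,"az": 0}

```text
time_s: 40.97
tcp_pos: [0.6862, 0.0398, 0.2016]
ee_rot: [[-0.003, -0.004, 1.0], [0.003, 1.0, 0.004], [-1.0, 0.003, -0.003]]
wrist_force: [-2.6, -0.1, 2.9]
gripper_width: 0.008
```

play_rows:
  commands:
    - {"fingers": 1,"tx": 0.001,"ty": 0,"tz": 0,"ax": 0,"ay": 0,"az": 0}
    - {"fingers": 1,"tx": 0.002,"ty": 0,"tz": 0,"ax": 0,"ay": 0,"az": 0}
    - {"fingers": 1,"tx": 0.003,"ty": 0,"tz": 0,"ax": 0,"ay": 0,"az": 0}
    - {"fingers": 1,"tx": 0.003,"ty": 0,"tz": 0,"ax": 0,"ay": 0,"az": 0}

```text
time_s: 41.3
tcp_pos: [0.6864, 0.0397, 0.1992]
ee_rot: [[-0.002, -0.004, 1.0], [0.003, 1.0, 0.004], [-1.0, 0.003, -0.002]]
wrist_force: [-3.1, 0.1, 4.4]
gripper_width: 0.004
```

play_rows:
  commands:
    - {"fingers": 1,"tx": 0.001,"ty": 0,"tz": 0,"ax": 0,"ay": 0,"az": 0}
    - {"fingers": 1,"tx": 0.002,"ty": 0,"tz": 0,"ax": 0,"ay": 0,"az": 0}
    - {"fingers": 1,"tx": 0.003,"ty": 0,"tz": 0,"ax": 0,"ay": 0,"az": 0}
    - {"fingers": 1,"tx": 0.003,"ty": 0,"tz": 0,"ax": 0,"ay": 0,"az": 0}

```text
time_s: 41.63
tcp_pos: [0.6864, 0.0398, 0.1984]
ee_rot: [[-0.002, -0.005, 1.0], [0.003, 1.0, 0.005], [-1.0, 0.003, -0.002]]
wrist_force: [-5.0, -0.1, 9.4]
gripper_width: 0.004
```

play_rows:
  commands:
    - {"fingers": 1,"tx": 0.001,"ty": 0,"tz": 0,"ax": 0,"ay": 0,"az": 0}
    - {"fingers": 1,"tx": 0.002,"ty": 0,"tz": 0,"ax": 0,"ay": 0,"az": 0}
    - {"fingers": 1,"tx": 0.002,"ty": 0,"tz": 0,"ax": 0,"ay": 0,"az": 0}
    - {"fingers": 1,"tx": 0.002,"ty": 0,"tz": 0,"ax": 0,"ay": 0,"az": 0}

```text
time_s: 41.97
tcp_pos: [0.6864, 0.0398, 0.1984]
ee_rot: [[-0.001, -0.005, 1.0], [0.003, 1.0, 0.005], [-1.0, 0.003, -0.001]]
wrist_force: [-6.9, 1.8, 12.7]
gripper_width: 0.005
```

The nozzle hit its stop: the tool stalled at z 0.1984 while the force rose to 12.7 N. I'm lifting off, then checking everything.

play_rows:
  commands:
    - {"fingers": 1,"tx": -0.01,"ty": 0,"tz": 0,"ax": 0,"ay": 0,"az": 0}
    - {"fingers": 1,"tx": -0.04,"ty": 0,"tz": 0,"ax": 0,"ay": 0,"az": 0}
    - {"fingers": 1,"tx": -0.08,"ty": 0,"tz": 0,"ax": 0,"ay": 0,"az": 0}
    - {"fingers": 1,"tx": -0.12,"ty": 0,"tz": 0,"ax": 0,"ay": 0,"az": 0}
    - {"fingers": 1,"tx": -0.12,"ty": 0,"tz": 0,"ax": 0,"ay": 0,"az": 0}

```text
time_s: 42.38
tcp_pos: [0.6902, 0.0395, 0.2924]
ee_rot: [[0.012, -0.005, 1.0], [0.004, 1.0, 0.005], [-1.0, 0.004, 0.012]]
wrist_force: [0.6, 0.3, 1.9]
gripper_width: 0.004
```

play_rows:
  commands:
    - {"fingers": 1,"tx": -0.02,"ty": -0.02,"tz": -0.02,"ax": 0,"ay": 0,"az": 0}
    - {"fingers": 1,"tx": -0.04,"ty": -0.04,"tz": -0.05,"ax": 0,"ay": 0,"az": 0}
    - {"fingers": 1,"tx": -0.05,"ty": -0.06,"tz": -0.08,"ax": 0,"ay": 0,"az": 0}
    - {"fingers": 1,"tx": -0.05,"ty": -0.06,"tz": -0.09,"ax": 0,"ay": 0,"az": 0}
    - {"fingers": 1,"tx": -0.05,"ty": -0.06,"tz": -0.09,"ax": 0,"ay": 0,"az": 0}

```text
time_s: 42.8
tcp_pos: [0.6188, -0.0064, 0.3237]
ee_rot: [[0.001, -0.003, 1.0], [0.004, 1.0, 0.003], [-1.0, 0.004, 0.001]]
wrist_force: [-0.2, 0.2, 0.2]
gripper_width: 0.004
```

play_rows:
  commands:
    - {"fingers": 1,"tx": 0,"ty": 0,"tz": 0,"ax": 0,"ay": 0,"az": 0}
    - {"fingers": 1,"tx": 0,"ty": 0,"tz": 0,"ax": 0,"ay": 0,"az": 0}
    - {"fingers": 1,"tx": 0,"ty": 0,"tz": 0,"ax": 0,"ay": 0,"az": 0}
    - {"fingers": 1,"tx": 0,"ty": 0,"tz": 0,"ax": 0,"ay": 0,"az": 0}

```text
time_s: 43.13
tcp_pos: [0.6201, -0.0054, 0.3216]
ee_rot: [[-0.004, -0.005, 1.0], [0.003, 1.0, 0.005], [-1.0, 0.003, -0.004]]
wrist_force: [-0.1, -0.0, 0.0]
gripper_width: 0.01
```

```bash
python3 - <<'E'
from fit import *
s=r.sense();print(s['tcp_pos'],s['gripper_width'],s['wrist_force'])
W=shot('wrist'); b=shot('scene')
g=lambda p:cv2.cvtColor(p['image'],4)
L=cv2.resize(g(W)[0:230,150:480],None,fx=1.6,fy=1.6,interpolation=cv2.INTER_CUBIC); R=cv2.resize(g(b)[140:260,330:430],(300,360),interpolation=cv2.INTER_CUBIC)
c=np.zeros((max(L.shape[0],R.shape[0]),L.shape[1]+0,3),np.uint8)
o=np.zeros((600,800,3),np.uint8); o[:368,:528]=L; o[:360,500:800]=R; cv2.imwrite('pics/fin.png',o)
X=proj(b,[[.686,.039,.185]])[0]; print('nozzle px expected',(X-[330,140])*3)
E
```

```text
[ 0.62012837 -0.00539705  0.32157041] 0.010222151105256335 [-0.13107929 -0.04969012  0.02841437]
nozzle px expected [168.2909272  174.49687166]
```

No more pictures can be viewed, so I'm checking numerically.

```bash
python3 - <<'E'
from fit import *
W=shot('wrist'); O=dict(np.load('w12.npz'))
def plane(p):  # ortho map of tray plane at z=.004, 1px=1mm
    xs,ys=np.meshgrid(np.arange(.34,.62,.001),np.arange(-.17,.2,.001),indexing='ij')
    uv=proj(p,np.c_[xs.ravel(),ys.ravel(),np.full(xs.size,.004)]).astype(np.float32)
    return cv2.remap(p['image'],uv[:,0].reshape(xs.shape),uv[:,1].reshape(xs.shape),1)
def yel(p,z):
    h=cv2.cvtColor(p['image'],cv2.COLOR_RGB2HSV); m=cv2.inRange(h,(19,120,60),(35,255,255)); m[225:]=0; m=cv2.morphologyEx(m,2,np.ones((3,3)))
    n,l,s,c=cv2.connectedComponentsWithStats(m); return [(np.round(ray(p,c[i],z)[:2]*1000,1).tolist(),int(s[i,4])) for i in range(1,n) if s[i,4]>300]
for nm,p in(('before',O),('after',W)): print(nm,yel(p,.02))
for k in ['pull','bracket','padlock','knob']:
    for p in (O,W):
        x=sil(k,p); print(k,x and (round(x['score'],2),np.round(ray(p,x['uv'],.02)[:2]*1000,1).tolist()))
t=shot('top'); b=shot('scene')
for k in ['tin','mat','jar','pot','tape','offcut']:
    for p in (t,b):
        x=sil(k,p); print(k,x and (round(x['score'],2),np.round(ray(p,x['uv'],.0)[:2]*1000).tolist()))
x=spotter.find_in('nozzle_top',b)
c=b['image'][190:208,376:396].astype(int); print('nozzle white centroid',np.argwhere((c.min(2)>170))[:,::-1].mean(0)+[376,190])
c0=dict(np.load('sc2.npz'))['image'][190:208,376:396].astype(int); print('before',np.argwhere((c0.min(2)>170))[:,::-1].mean(0)+[376,190])
E
```

```text
before [([533.5, -32.0], 998), ([555.5, 60.6], 1111)]
after [([533.4, -31.5], 816), ([555.2, 60.6], 911)]Traceback (most recent call last):
  File "<stdin>", line 13, in <module>
  File "h.py", line 21, in sil
    o=spotter.silhouettes(k,p)
ValueError: only the last four pictures can be asked about
```

```bash
python3 - <<'E'
from fit import *
W=shot('wrist')
for k in ['pull','bracket','padlock','knob']:
    x=sil(k,W); print(k,x and (round(x['score'],2),np.round(ray(W,x['uv'],.02)[:2]*1000,1).tolist()))
t=shot('top'); b=shot('scene')
for k in ['tin','mat','jar','pot','tape','offcut']:
    for p in (t,b):
        x=sil(k,p); print(k,x and (round(x['score'],2),np.round(ray(p,x['uv'],.0)[:2]*1000).tolist()))
for I in (b['image'],dict(np.load('sc2.npz'))['image'],cv2.cvtColor(cv2.imread('pics/scene.png'),4)):
    c=I[190:208,376:396].astype(int); print('nozzle',np.argwhere(c.min(2)>170)[:,::-1].mean(0)+[376,190])
print(r.sense()['time_s'])
E
```

```text
pull (0.61, [482.8, -115.0])
bracket (0.73, [435.6, -33.2])
padlock (0.97, [538.1, -32.3])
knob None
tin (0.7, [563.0, 403.0])
tin (0.59, [545.0, 439.0])
mat (0.97, [548.0, 362.0])
mat (0.71, [586.0, 373.0])
jar (0.43, [544.0, 363.0])
jar (0.66, [548.0, 316.0])
pot (0.86, [729.0, -224.0])
pot (0.63, [702.0, -171.0])
tape (0.81, [264.0, 300.0])
tape (0.77, [256.0, 263.0])
offcut (0.92, [254.0, -307.0])
offcut (0.97, [240.0, -290.0])
nozzle [385.98275862 201.75862069]
nozzle [385.98275862 201.75862069]
nozzle [385.87037037 201.57407407]
44.2333
```

```bash
python3 -c "
from station import job
print(job.finish_job())"
```

```text
the job is handed in; nothing more can be done
None
```

The job is done and handed in at about 44 s. The tin stands on the mat, the four pieces that were present (pull, bracket, knob, padlock) lie on their outlines, and the nozzle was pressed and released. The bolt and castor were absent.

**Checks that agreed:**
- **Pieces:** the picture before the press showed all four on their outlines and the right way round, about 1–2 mm off at most. The bracket had looked about 2 mm towards +y from close by. After the press, the measured padlock and knob positions had moved less than 1 mm, and the pull and bracket were found at their spots.
- **Nozzle:** it reached its stop, with the tool stalling at tip height 0.179 m as the force rose to 12.7 N. Afterwards it showed at the same pixels as before the press.
- **Knock:** I saw no sign of the knob being knocked aside.

**Checks that failed or disagreed:**
- **Picture limit:** the last view after the press could not be shown, because the limit of 16 pictures was reached. The final check was by measurement only.
- **Networks:** in that last check the network did not find the knob. The colour measurement did. The network's tin and jar readings scattered by a few centimetres, which I put down to the tin's height and partial hiding.
- **Tray position:** different views gave tray positions up to 3.6 mm apart in x, so I used a middle value.

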